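# Close up a row of blocks on the assembly board and shut its gate

## Robot

A 6-joint arm with a two-finger parallel gripper is mounted at the origin on the work surface. World frame = base frame: x ahead of the robot, y to its left, z up, the work surface at z = 0. Lengths are in m, angles in rad, forces in N, time in s.
With the tool pointing down it reaches from about 0.375 to 0.975 m from the base axis. Payload 3.8 kg.
Tool frame: the origin (TCP) lies midway between the tips of the shut fingers; the grasp point (between the pads) lies 19 mm behind it; z points along the fingers, y is the line along which they close (so a half turn about z gives the same grasp; the last joint's range is limited). The gripper opens to 85 mm and grips with 20 to 120 N. Pads are 22 mm wide; open, the fingers measure 114 mm over their backs; the gripper's body (76 mm by 85 mm) begins 54 mm behind the grasp point. The pads swing forward as they close: fully open they stand 13 mm farther back than shut.
Start: joints at [-1.152, 0.264, 1.604, -0, 1.274, -0.037], TCP at [0.297, -0.606, 0.231] pointing down, gripper open.
Joint ranges: [-2.63, 2.63], [-0.94, 2.18], [0.31, 2.57], [-1.31, 4.45], [0, 2.66], [-2.55, 2.55]. Speed limits (rad/s): [2.57, 2.57, 3.14, 3.14, 3.14, 3.14].

## Interface

Orientations are given as a rotation vector (axis times angle).
In Python, from workcell import * gives the robot as it stands. The module is installed in compiled form; this text tells all that it offers.
- The arm moves only by the tool apply_moves, never from a script. Its arguments are lists of equal length, an entry for each row: "fingers": the opening, from 0 (shut) to 1 (fully open); "travel": the shift along the tool's x, y, z normalised to -1 to 1, where 1 is 0.05 m, a list of three; "rotation": the turn, a rotation vector about the tool's x, y, z normalised to -1 to 1, where 1 is 6 degrees, a list of three. In form: {"fingers": [fingers, ...], "travel": [[dx, dy, dz], ...], "rotation": [[ax, ay, az], ...]}. A call has 1 to 12 rows; each row shifts and turns the commanded pose from where the row before left it, along the tool's axes as they then stand; what a row does not reach is not made up. A row lasts 1/10 s, in which the tool goes at most 50 mm and 8.59 degrees, less where a joint would pass 70% of its speed; a pose out of reach is approached as far as the arm can. A call with a number of a shift or a turn outside -1 to 1 is refused whole. A call with a gripper value outside its range is refused whole. The fingers move at their own pace and stop on an object; "newtons" is the grip in N (left out, the last holds). Time passes only in rows, so rows that do not move let the fingers close. It gives the time, the measured TCP pose, the force, the opening and the grip force at its end, in the units of the state.
- read_state(): the state, without advancing time (a new reading comes with each control period).
- read_camera(name): name is "side" or "top"; returns a dict with "image" (384x512x3 uint8, red, green, blue), "fx", "fy", "cx", "cy" (pixels), "extrinsics" (4x4, takes a point from world to camera coordinates). Camera axes: x right, y down, z forward; pixel columns grow to the right and rows downward; lengths in m; the calibration is good to about 2 mm. A picture is of the moment at which its call begins. There is no depth.
- finish_job(): hands the job in; it is judged then, once.
Trained networks look in the newest picture that a camera, given by its name, has taken for a name from the list of things; names that differ only in an ending like _2 or _b are one class to them, and where a whole thing is asked for, a point or a joint stands for the part that bears it (a point fixed in the world has none). Each returns a list of dicts, best first, with "p" (0 to 1); they miss things now and then, are a little off and sometimes report something else, mostly with a low value. They report only what shows in the picture. A call takes as long as a camera call. They do not tell look-alikes from the thing itself.
- regions_of(camera, name): "mask" (384x512 bool, what is visible of it) and "bbox" ([left, top, width, height] in pixels, round what is visible of it).
- tip_of(camera, name): "location" ([column, row] in pixels: a listed point, or the origin of a listed thing).
The state is a dict: "time": time; "q": joint angles; "joint_vel": joint speeds; "joint_torque": joint torques, N m; "tool_pos": TCP position; "tcp_rot": TCP orientation; "wrist_force": force on the tool from outside, world axes, zero at the start; "torque": the same for the moment, N m; "width": opening from 0.0 (shut) to 1.0 (fully open); "grip_force": force on a finger pad.
Only numpy, scipy, OpenCV 4.12 (cv2) and the standard library are available. Lean on these libraries where they do the work, as an engineer would, in place of code of your own. Each camera call takes 0.05 s, during which the arm holds its last target. There are 200 camera calls.

## Task

On the white assembly board, nudge the four loose, unequally cut wooden blocks (any order) into one closed row: long sides touching with no gaps, far ends flush against the dark back fence, and the first block up against the end stop on the left. Push gently, feeling for contact rather than ramming blocks into the fence or stop; then, once the row is closed, swing the red gate bar shut across its front until it rests fully home in its steel catch. Leave the pencil and everything else on the bench where they are, and the row undisturbed.

Things in the scene. Friction and masses are not known exactly. Their poses are not given: they have to be found in the camera images.
- block0: light wooden block, one of four, rough cut and no two alike: 62 to 75 mm long (its x), 28 to 38 mm wide (its y), all 26 mm tall (z), 30 to 65 g, lying flat on the board. Origin: centre of its underside.
- block1: medium brown wooden block, one of four, rough cut and no two alike: 62 to 75 mm long (its x), 28 to 38 mm wide (its y), all 26 mm tall (z), 30 to 65 g, lying flat on the board. Origin: centre of its underside.
- block2: light wooden block, one of four, rough cut and no two alike: 62 to 75 mm long (its x), 28 to 38 mm wide (its y), all 26 mm tall (z), 30 to 65 g, lying flat on the board. Origin: centre of its underside.
- block3: medium brown wooden block, one of four, rough cut and no two alike: 62 to 75 mm long (its x), 28 to 38 mm wide (its y), all 26 mm tall (z), 30 to 65 g, lying flat on the board. Origin: centre of its underside.
- corner (a point): inner corner of the white board, where fence face, end stop face and board top meet (12 mm above the bench). x points into the dark fence (away from the robot), y to the left into the dark end stop, z up. Fence: 18 mm thick, 20 mm above the board, runs 432 mm to -y, inner face at x = 0. End stop: 18 mm thick, 20 mm high, runs 66 mm to -x, inner face at y = 0.
- catch (a point): middle of the top of the gate's steel catch, 22 x 22 mm, 30 mm above the board, its mouth open to the front (-x); at x -89.5, y -148 mm in the corner's frame.
- gate (a joint): red gate bar's angle in rad about its upright hinge at the left: 0 = closed, lying along -y across the front of the row with its steel tongue in the catch; it grows (to 1.4) as the bar swings towards the robot (-x). A little friction keeps it where it is left.
- gate_hinge (a point): on the gate's hinge axis, at the bar's top height (25 mm above the board). The axis lies at x -85.5, y +12 mm in the corner's frame.
- gate_tip (a point): on the top face of the red bar at its free end, 146 mm from the hinge axis. The bar is 14 mm thick (7 mm either side of the line hinge to tip), 20 mm tall, its underside 5 mm above the board; a thin steel tongue sticks out 22 mm beyond the red end. Closed, its inner face is 78.5 mm from the fence.
- pencil: flat orange carpenter's pencil, 145 x 13 x 8 mm, lying along y of the board near its front edge. Origin: centre of underside, x along it. Bystander.
- glue: yellow glue bottle standing on the bench, 60 mm diameter, 170 mm tall. Origin: centre of underside. Bystander.
- screw_jar: glass jar, 70 mm diameter, 90 mm tall, dark cap. Origin: centre of underside. Bystander.
- tape: yellow and black tape measure, 70 x 38 x 66 mm. Origin: centre of underside. Bystander.
- plane: small dark steel and blue hand plane, 160 x 50 x 50 mm. Origin: centre of underside. Bystander.
- hammer: hammer lying on the bench right of the board. Origin on its handle's axis. Bystander.
- offcut: dark wooden offcut, 160 x 45 x 20 mm, on the bench (not part of the row). Origin: centre of underside. Bystander.
- jig: white assembly board (235 x 470 x 12 mm) fixed to the bench, with fence, end stop, catch and gate. Origin on its underside, 85 mm to -x and 170 mm to -y of the corner; same axes as the corner. The board reaches x -130 to +105, y -270 to +200 mm from its origin.
- fence: the dark wood fence and end stop in one L-shaped piece, fixed on the board. Origin: underside of the long fence bar, 9 mm to +x and 197 mm to -y of the corner.
Mind the look-alikes: they are no part of the job. What is shaped like the block3 but purple is not meant.

How it is judged:
By the outcome, as a careful person would: the job done as asked, in the order asked, and still so for the second after the job is handed in, with the robot touching nothing.
It also fails if it takes over 72 s, if anything falls off the work surface, if the arm or the gripper's body presses on something with over 40 N, if the wrist force passes 120 N, or if a joint passes its speed limit or range.

## Working session

There is one attempt and no reset: what is moved stays moved. The work goes in short steps, Python scripts to look and compute and a tool call to move; the robot and the scene stay as the last step left them, time stands still between calls to the robot, and variables do not carry over. Pictures are saved under pics/ and viewed, at most 10 in all, crops included, and the job is handed in when it is done.

Besides the shell and the picture viewer there is one more tool, called after ">>>" as a command line: name --argument value ..., lists and objects as JSON in quotes. apply_moves: Moves the arm, as the interface text tells. Scaled input: -1 to 1 covers 0.05 m each way for a shift and 6 degrees each way for a turn. Its arguments: {"type":"object","properties":{"fingers":{"type":"array","items":{"type":"number"}},"travel":{"type":"array","items":{"type":"array","items":{"type":"number"}}},"rotation":{"type":"array","items":{"type":"array","items":{"type":"number"}}},"newtons":{"type":"number"}},"required":["fingers","travel","rotation"]}

```bash
mkdir -p pics; cat > h.py <<'E'
from workcell import *
import numpy as np, cv2
from scipy.spatial.transform import Rotation as R
def proj(c,P):
    E=np.array(c["extrinsics"]);p=E[:3,:3]@np.array(P).T.reshape(3,-1)+E[:3,3:4]
    return np.stack([c["fx"]*p[0]/p[2]+c["cx"],c["fy"]*p[1]/p[2]+c["cy"]],1)
def unproj(c,uv,z):
    E=np.array(c["extrinsics"]);uv=np.atleast_2d(uv).astype(float)
    d=np.stack([(uv[:,0]-c["cx"])/c["fx"],(uv[:,1]-c["cy"])/c["fy"],np.ones(len(uv))],0)
    d=E[:3,:3].T@d;o=-E[:3,:3].T@E[:3,3]
    return (o[:,None]+d*((z-o[2])/d[2])).T
E
python3 - <<'E'
from h import *
for n in ["top","side"]:
    c=read_camera(n); cv2.imwrite(f"pics/{n}0.png",cv2.resize(c["image"][:,:,::-1],(800,600),interpolation=cv2.INTER_CUBIC))
    print(n,c["fx"],c["cx"],c["cy"],np.round(c["extrinsics"],3).tolist())
    for k,z in [("corner",.012),("catch",.042),("gate_hinge",.037),("gate_tip",.037),("block0",.012),("block1",.012),("block2",.012),("block3",.012),("pencil",.012),("jig",0)]:
        for d in tip_of(n,k)[:4]:
            print(k,round(d["p"],2),np.round(d["location"],1),np.round(unproj(c,d["location"],z)[0],4))
s=read_state();print(s)
E
```

```text
top 455.7037269382797 256.5710145875887 191.45776955889153 [[-0.032, -0.999, -0.003, -0.021], [-0.969, 0.032, -0.245, 0.509], [0.245, -0.005, -0.97, 1.221], [0.0, 0.0, 0.0, 1.0]]
corner 0.62 [189.9 144.5] [0.6737 0.1584 0.012 ]
catch 0.64 [231.  173.7] [0.5691 0.0347 0.042 ]
gate_hinge 0.83 [180.9 169.1] [0.5893 0.1807 0.037 ]
gate_tip 0.81 [203.4 211.8] [0.4602 0.1155 0.037 ]
block0 0.73 [331.4 266.7] [ 0.2959 -0.2414  0.012 ]
block0 0.72 [314.5 180.6] [ 0.5486 -0.2097  0.012 ]
block0 0.56 [260.4 173.3] [ 0.5763 -0.0509  0.012 ]
block0 0.51 [210.4 164.8] [0.6076 0.097  0.012 ]
block1 0.73 [331.4 266.7] [ 0.2959 -0.2414  0.012 ]
block1 0.72 [314.5 180.6] [ 0.5486 -0.2097  0.012 ]
block1 0.56 [260.4 173.3] [ 0.5763 -0.0509  0.012 ]
block1 0.51 [210.4 164.8] [0.6076 0.097  0.012 ]
block2 0.73 [331.4 266.7] [ 0.2959 -0.2414  0.012 ]
block2 0.72 [314.5 180.6] [ 0.5486 -0.2097  0.012 ]
block2 0.56 [260.4 173.3] [ 0.5763 -0.0509  0.012 ]
block2 0.51 [210.4 164.8] [0.6076 0.097  0.012 ]
block3 0.73 [331.4 266.7] [ 0.2959 -0.2414  0.012 ]
block3 0.72 [314.5 180.6] [ 0.5486 -0.2097  0.012 ]
b
[... 1682 characters left out ...]
]
{'time': 1.1, 'q': array([-1.15194712e+00,  2.63906003e-01,  1.60400434e+00,  5.42246632e-05,
        1.27371728e+00, -3.69206078e-02]), 'joint_vel': array([ 6.61589107e-04, -1.33067407e-04,  2.02684161e-03, -1.33917595e-04,
        8.51457770e-05,  1.52147849e-03]), 'joint_torque': array([-5.15645161e-05, -5.15088844e+01, -3.67728496e+01,  4.05939056e-05,
        9.07300910e-04,  1.77404229e-05]), 'tool_pos': array([ 0.29710054, -0.60608488,  0.23127332]), 'tcp_rot': array([-3.06033380e+00, -7.09706863e-01, -6.95362201e-05]), 'wrist_force': array([-0.06761424, -0.24679046,  0.58874713]), 'torque': array([0.00845894, 0.00376492, 0.00903802]), 'grip_force': 0.0, 'width': 1.0009471623924495}
```

View pics/top0.png

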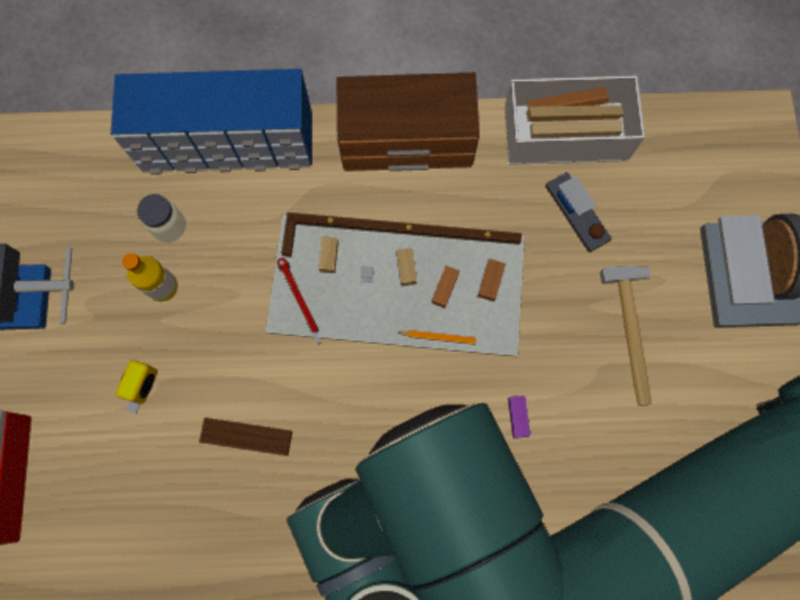

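View pics/side0.png

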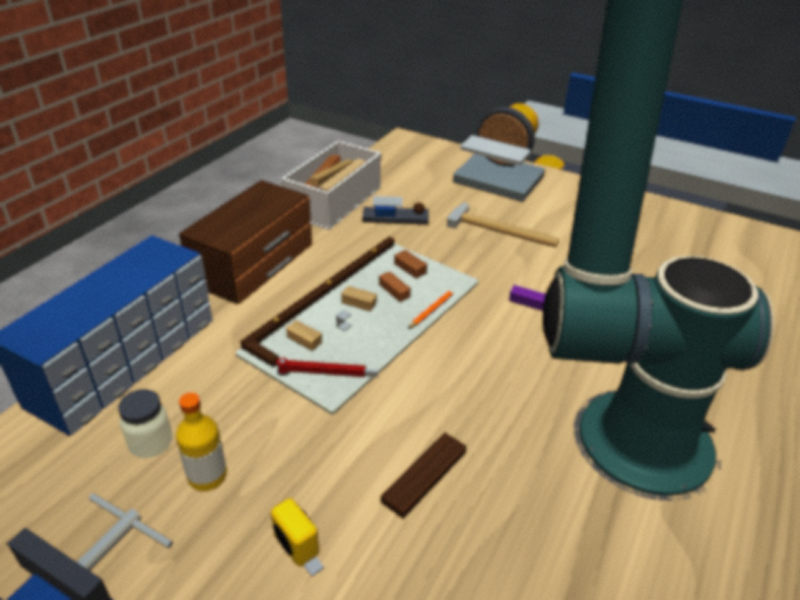

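The top picture shows light blocks at (328,254) and (406,266), brown blocks at (446,286) and (491,280). The purple bar at (519,416) is off the board, so it's the look-alike. The gate is open from (284,263) to (316,330), the catch is at (366,273), and the pencil is at (438,338). Next I'll fit poses to the masks.

```bash
cat >> h.py <<'E'
from scipy.optimize import minimize
def box(x0,x1,y0,y1,z0,z1): return np.array([[x,y,z] for x in(x0,x1) for y in(y0,y1) for z in(z0,z1)],float)
def tf(p,P):
    c,s=np.cos(p[2]),np.sin(p[2]);return np.c_[p[0]+c*P[:,0]-s*P[:,1],p[1]+s*P[:,0]+c*P[:,1],P[:,2]]
S=4
def render(c,boxes,roi):
    l,t,w,h=roi;im=np.zeros((h*S,w*S),np.uint8)
    for B in boxes:
        uv=(proj(c,B)+.5-[l,t])*S-.5
        cv2.fillConvexPoly(im,cv2.convexHull(np.round(uv*16).astype(np.int32)),255,shift=4)
    return cv2.resize(im,(w,h),interpolation=cv2.INTER_AREA)/255.
def roi_of(m,pad=6):
    ys,xs=np.nonzero(m);l,t=max(xs.min()-pad,0),max(ys.min()-pad,0)
    return l,t,min(xs.max()+pad,511)-l,min(ys.max()+pad,383)-t
def fit(views,mk,p0,step,prior=None):
    V=[(c,m.astype(float),roi_of(m)) for c,m in views]
    def f(p):
        e=0
        for c,m,r in V:
            l,t,w,h=r;e+=np.abs(render(c,mk(p),r)-m[t:t+h,l:l+w]).sum()/m.sum()
        return e/len(V)+(prior(p) if prior else 0)
    best=None
    for _ in range(3):
        sim=np.array([p0]+[np.array(p0)+np.eye(len(p0))[i]*step[i] for i in range(len(p0))])
        r=minimize(f,p0,method="Nelder-Mead",options=dict(initial_simplex=sim,maxiter=400,xatol=1e-5,fatol=1e-5));p0=r.x
    return r.x,r.fun
FENCE=[box(0,.018,-.432,.018,.012,.032),box(-.066,.018,0,.018,.012,.032)]
BOARD=[box(-.215,.020,-.440,.030,0,.012)]
def blk(p): return [tf(p,box(-p[3]/2,p[3]/2,-p[4]/2,p[4]/2,.012,.038))]
def blocks(names=("top","side"),fr=None):
    """per-camera and joint fits of blocks, in world"""
    cs={n:read_camera(n) for n in names};M={}
    for n in names:
        M[n]=[]
        for d in regions_of(n,"block0"):
            if d["p"]<.3: continue
            ys,xs=np.nonzero(d["mask"]);q=unproj(cs[n],[xs.mean(),ys.mean()],.025)[0]
            M[n].append((q,d["mask"],d["p"]))
    return cs,M
E
cat > m1.py <<'E'
from h import *
cs,M=blocks()
for n in cs:
    for nm,bx in (("fence",FENCE),("jig",BOARD+FENCE)):
        ds=regions_of(n,nm)
        m=ds[0]["mask"].astype(np.uint8)
        if nm=="jig": m=cv2.morphologyEx(m,cv2.MORPH_CLOSE,np.ones((9,9)))
        r,e=fit([(cs[n],m>0)],lambda p:[tf(p,b) for b in bx],[.675,.16,-.01],[.01,.01,.05])
        print(n,nm,round(ds[0]["p"],2),np.round(r,4),round(e,3))
    h,t=tip_of(n,"gate_hinge")[0]["location"],tip_of(n,"gate_tip")[0]["location"]
used=M["top"]
pri=lambda p:10*(max(0,.062-p[3])+max(0,p[3]-.075)+max(0,.028-p[4])+max(0,p[4]-.038))
for q,m,pr in used:
    o=[(np.linalg.norm(q-b[0]),i) for i,b in enumerate(M["side"])]
    d,i=min(o)
    col=cs["top"]["image"][m].mean(0).round()
    out=[]
    for V in ([(cs["top"],m)],[(cs["side"],M["side"][i][1])],[(cs["top"],m),(cs["side"],M["side"][i][1])]):
        b=min((fit(V,blk,[q[0],q[1],a,.068,.033],[.005,.005,.15,.003,.003],pri) for a in(-.4,0,.4)),key=lambda r:r[1])
        out.append((np.round(b[0],4).tolist(),round(b[1],3)))
    print(round(pr,2),np.round(q,3),col,round(d,3));[print("   ",x) for x in out]
E
python3 m1.py
```

```text
top fence 0.73 [ 0.6756  0.1605 -0.125 ] 0.08
top jig 0.91 [ 0.6771  0.1606 -0.1267] 0.105
side fence 0.75 [ 0.6764  0.1573 -0.1279] 0.134
side jig 0.72 [0.715  0.16   0.1733] 1.0
0.84 [0.611 0.097 0.025] [140. 119.  84.] 0.15
    ([0.6104, 0.097, -0.1199, 0.0648, 0.0289], np.float64(0.064))
    ([0.6107, 0.0974, -0.4, 0.068, 0.033], np.float64(1.0))
    ([0.6103, 0.097, -0.1204, 0.0648, 0.0289], np.float64(0.532))
0.82 [ 0.54  -0.121  0.025] [127.  85.  52.] 0.004
    ([0.5393, -0.1205, -0.4315, 0.0709, 0.028], np.float64(0.079))
    ([0.5379, -0.1227, -0.4375, 0.0629, 0.0281], np.float64(0.069))
    ([0.5386, -0.1208, -0.4323, 0.0679, 0.0277], np.float64(0.123))
0.69 [ 0.548 -0.025  0.025] [142. 140. 132.] 0.044
    ([0.5211, -0.0273, 1.1679, 0.0748, 0.0379], np.float64(0.965))
    ([0.5825, -0.05, 0.1313, 0.0644, 0.028], np.float64(0.106))
    ([0.5825, -0.05, 0.1356, 0.0644, 0.028], np.float64(0.562))
0.55 [ 0.296 -0.24   0.025] [119.  61. 131.] 0.013
    ([0.2955, -0.2401, 0.0749, 0.0692, 0.0274], np.float64(0.078))
    ([0.2941, -0.2278, 0.0727, 0.063, 0.027], np.float64(0.102))
    ([0.2957, -0.2395, 0.0819, 0.0675, 0.028], np.float64(0.279))
0.53 [ 0.55  -0.206  0.025] [121.  79.  47.] 0.004
    ([0.5499, -0.2062, -0.3503, 0.0678, 0.0311], np.float64(0.066))
    ([0.5499, -0.2105, -0.2964, 0.0698, 0.0306], np.float64(0.068))
    ([0.5495, -0.2068, -0.3271, 0.0685, 0.0319], np.float64(0.106))
0.5 [ 0.58  -0.049  0.025] [145. 120.  81.] 0.004
    ([0.5806, -0.0493, 0.1025, 0.059, 0.0249], np.float64(0.163))
    ([0.5824, -0.0498, 0.1034, 0.0644, 0.028], np.float64(0.106))
    ([0.5821, -0.0492, 0.1073, 0.0621, 0.0255], np.float64(0.165))
```

The board fits at corner (0.676, 0.160) with yaw −0.126. The four blocks on the board match the description by colour and place, and the purple one, fitted at (0.296, −0.24), stays put. One enlarged crop to confirm, and a helper to plan moves in board axes.

```bash
cat >> h.py <<'E'
TH=-.126;C0=np.array([.6762,.1602]);XB=np.array([np.cos(TH),np.sin(TH)]);YB=np.array([-XB[1],XB[0]])
def tob(p): d=np.array(p)[:2]-C0;return np.array([d@XB,d@YB])*1000
def st():
    s=read_state();r=R.from_rotvec(s["tcp_rot"]).as_matrix();w=s["wrist_force"]
    print("t%.1f"%s["time"],"xy",tob(s["tool_pos"]).round(1),"z",round(s["tool_pos"][2]*1000,1),"rel",round(np.arctan2(r[1,0],r[0,0])-TH,4),"tilt",r[2,:2].round(3),"F",np.round([w[:2]@XB,w[:2]@YB,w[2]],1),"w",round(s["width"],3),"g",round(s["grip_force"],1),"q6",round(s["q"][5],2))
E
python3 - <<'E'
from h import *
st()
for p in [(.6104,.097,-.12),(.581,-.049,.105),(.539,-.1205,-.432),(.55,-.206,-.345)]: print(tob(p).round(1),round(p[2]-TH,3))
c=read_camera("top");im=c["image"][130:230,170:350,::-1]
cv2.imwrite("pics/crop.png",cv2.resize(im,(800,444),interpolation=cv2.INTER_CUBIC))
E
```

```text
t1.7 xy [-279.8 -807.9] z 231.3 rel 0.5818 tilt [-0. -0.] F [ 0.8 -0.4 -0.6] w 0.996 g 0.0 q6 -0.04
[-57.3 -71. ] 0.006
[ -68.2 -219.5] 0.231
[-100.8 -295.7] -0.306
[ -79.2 -379.2] -0.219
```

View pics/crop.png

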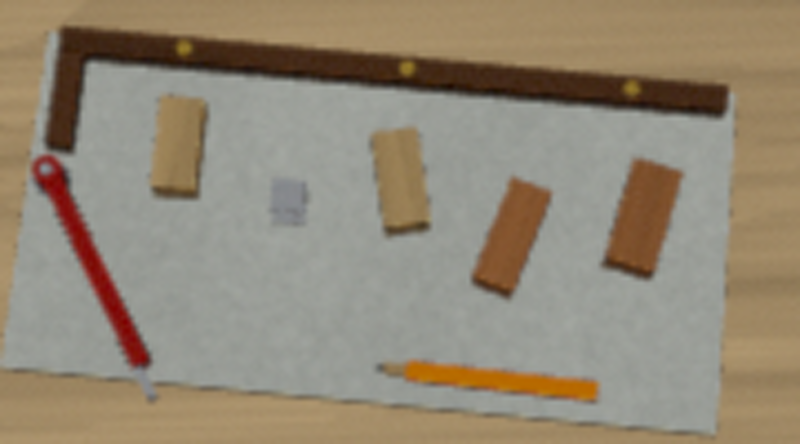

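The crop shows light blocks at (180,145) and (402,180), brown blocks at (512,238) and (643,218), and all four are clear of the catch (288,200) and the pencil (490,380). Starting with the leftmost block.

>>> apply_moves --fingers '[0.55, 0.55, 0.55, 0.55, 0.55, 0.55, 0.55, 0.55, 0.55, 0.55, 0.55, 0.55]' --travel '[[0, 0, 0.33], [0, 0, 0.33], [0, 0, 0.33], [0, 0, 0.33], [0, 0, 0.33], [0, 0, 0.33], [0.2, -0.67, 0], [0.2, -0.67, 0], [0.2, -0.67, 0], [0.2, -0.67, 0], [0.2, -0.67, 0], [0.2, -0.67, 0]]' --rotation '[[0, 0, 0.925], [0, 0, 0.925], [0, 0, 0.925], [0, 0, 0.925], [0, 0, 0.925], [0, 0, 0.925], [0, 0, 0], [0, 0, 0], [0, 0, 0], [0, 0, 0], [0, 0, 0], [0, 0, 0]]'

```text
time: 2.95
tool_pos: [0.3822, -0.413, 0.1324]
tcp_rot: [3.135, -0.197, 0.001]
wrist_force: [0.1, -0.6, -0.5]
width: 0.551
grip_force: 0.0
```

```bash
python3 -c "from h import *;st()"
```

```text
t3.0 xy [-219.6 -605.6] z 132.4 rel 0.0003 tilt [0. 0.] F [ 0.2 -0.5 -0.5] w 0.551 g 0.0 q6 0.83
```

>>> apply_moves --fingers '[0.55, 0.55, 0.55, 0.55, 0.55, 0.55, 0.55, 0.55, 0.55, 0.55, 0.55, 0.55]' --travel '[[0.27, -0.89, 0], [0.27, -0.89, 0], [0.27, -0.89, 0], [0.27, -0.89, 0], [0.27, -0.89, 0], [0.27, -0.89, 0], [0.27, -0.89, 0], [0.27, -0.89, 0], [0.27, -0.89, 0], [0.27, -0.89, 0], [0.27, -0.89, 0], [0.28, -0.9, 0]]' --rotation '[[0, 0, 0], [0, 0, 0], [0, 0, 0], [0, 0, 0], [0, 0, 0], [0, 0, 0], [0, 0, 0], [0, 0, 0], [0, 0, 0], [0, 0, 0], [0, 0, 0], [0, 0, 0]]'

```text
time: 4.15
tool_pos: [0.6105, 0.0977, 0.1326]
tcp_rot: [3.135, -0.197, 0.001]
wrist_force: [-0.0, -0.6, -0.2]
width: 0.553
grip_force: 0.0
```

```bash
python3 -c "from h import *;st()"
```

```text
t4.2 xy [-57.4 -70.2] z 132.6 rel 0.0008 tilt [0.001 0.   ] F [ 0.1 -0.6 -0.2] w 0.553 g 0.0 q6 1.81
```

>>> apply_moves --fingers '[0.55, 0.55, 0.55, 0.55, 0.55, 0.55]' --travel '[[0, 0.01, 0.6], [0, 0, 0.7], [0, 0, 0.5], [0, 0, 0.3], [0, 0, 0.2], [0, 0, 0]]' --rotation '[[0, 0, 0], [0, 0, 0], [0, 0, 0], [0, 0, 0], [0, 0, 0], [0, 0, 0]]'

```text
time: 4.75
tool_pos: [0.6091, 0.0951, 0.0163]
tcp_rot: [3.135, -0.197, -0.003]
wrist_force: [-0.1, 0.7, 0.5]
width: 0.553
grip_force: 0.0
```

```bash
python3 -c "from h import *;st()"
```

```text
t4.8 xy [-58.4 -73. ] z 16.3 rel 0.0003 tilt [-0.002  0.   ] F [-0.2  0.7  0.5] w 0.553 g 0.0 q6 1.81
```

>>> apply_moves --fingers '[0.3, 0.2, 0.2, 0.2, 0.2]' --travel '[[0, 0, 0], [0, 0, 0], [0, 0, 0], [0, 0, 0], [0, 0, 0]]' --rotation '[[0, 0, 0], [0, 0, 0], [0, 0, 0], [0, 0, 0], [0, 0, 0]]' --newtons 20

```text
time: 5.25
tool_pos: [0.611, 0.0953, 0.0187]
tcp_rot: [-3.135, 0.197, -0.004]
wrist_force: [-0.5, -0.7, 5.7]
width: 0.346
grip_force: 23.4
```

```bash
python3 -c "from h import *;st()"
```

```text
t5.2 xy [-56.6 -72.5] z 18.7 rel 0.0005 tilt [ 0.002 -0.001] F [-0.4 -0.8  5.7] w 0.346 g 23.4 q6 1.81
```

>>> apply_moves --fingers '[0.2, 0.2, 0.2, 0.2, 0.2, 0.2, 0.2, 0.2]' --travel '[[0, 0, -0.04], [0.05, -0.1, 0], [0.1, -0.15, 0], [0.1, -0.15, 0], [0.1, -0.15, 0], [0.03, -0.1, 0], [0, 0, 0], [0, 0, 0]]' --rotation '[[0, 0, 0], [0, 0, 0], [0, 0, 0], [0, 0, 0], [0, 0, 0], [0, 0, 0], [0, 0, 0], [0, 0, 0]]'

```text
time: 6.05
tool_pos: [0.6325, 0.1254, 0.019]
tcp_rot: [3.135, -0.196, -0.001]
wrist_force: [0.2, 0.3, -0.8]
width: 0.35
grip_force: 22.6
```

```bash
python3 -c "from h import *;st()"
```

```text
t6.0 xy [-39. -40.] z 19.0 rel 0.0011 tilt [-0.001  0.   ] F [ 0.1  0.3 -0.8] w 0.35 g 22.6 q6 1.85
```

>>> apply_moves --fingers '[0.2, 0.2, 0.2, 0.2, 0.2]' --travel '[[0.02, 0, 0], [0.02, 0, 0], [0.02, 0, 0], [0.02, 0, 0], [0, 0, 0]]' --rotation '[[0, 0, 0], [0, 0, 0], [0, 0, 0], [0, 0, 0], [0, 0, 0]]'

```text
time: 6.55
tool_pos: [0.6369, 0.1245, 0.0194]
tcp_rot: [-3.135, 0.197, -0.0]
wrist_force: [-0.0, -0.3, -0.6]
width: 0.345
grip_force: 22.6
```

```bash
python3 -c "from h import *;st()"
```

```text
t6.5 xy [-34.5 -40.3] z 19.4 rel 0.0003 tilt [ 0. -0.] F [-0.  -0.3 -0.6] w 0.345 g 22.6 q6 1.85
```

>>> apply_moves --fingers '[0.2, 0.2, 0.2, 0.2]' --travel '[[0.02, 0, 0], [0.02, 0, 0], [0, 0, 0], [0, 0, 0]]' --rotation '[[0, 0, 0], [0, 0, 0], [0, 0, 0], [0, 0, 0]]'

```text
time: 6.95
tool_pos: [0.6387, 0.1245, 0.0193]
tcp_rot: [-3.135, 0.197, 0.0]
wrist_force: [0.7, -0.2, -0.7]
width: 0.347
grip_force: 22.6
```

```bash
python3 -c "from h import *;st()"
```

```text
t7.0 xy [-32.7 -40.2] z 19.3 rel 0.0006 tilt [-0. -0.] F [ 0.7 -0.1 -0.7] w 0.347 g 22.6 q6 1.85
```

>>> apply_moves --fingers '[0.2, 0.2, 0.2, 0.2]' --travel '[[0.015, 0, 0], [0.015, 0, 0], [0, 0, 0], [0, 0, 0]]' --rotation '[[0, 0, 0], [0, 0, 0], [0, 0, 0], [0, 0, 0]]'

```text
time: 7.35
tool_pos: [0.6402, 0.1242, 0.0193]
tcp_rot: [-3.135, 0.197, 0.0]
wrist_force: [-0.0, 0.2, -0.8]
width: 0.346
grip_force: 22.6
```

```bash
python3 -c "from h import *;st()"
```

```text
t7.3 xy [-31.2 -40.2] z 19.3 rel 0.0006 tilt [-0. -0.] F [-0.1  0.2 -0.8] w 0.346 g 22.6 q6 1.85
```

>>> apply_moves --fingers '[0.2, 0.2, 0.2, 0.2]' --travel '[[0.015, 0, 0], [0.015, 0, 0], [0, 0, 0], [0, 0, 0]]' --rotation '[[0, 0, 0], [0, 0, 0], [0, 0, 0], [0, 0, 0]]'

```text
time: 7.75
tool_pos: [0.6415, 0.1241, 0.0192]
tcp_rot: [3.135, -0.197, -0.0]
wrist_force: [-0.7, 0.9, -1.3]
width: 0.342
grip_force: 22.7
```

```bash
python3 -c "from h import *;st()"
```

```text
t7.8 xy [-29.9 -40.2] z 19.2 rel 0.0006 tilt [-0.  0.] F [-0.8  0.8 -1.3] w 0.342 g 22.7 q6 1.85
```

>>> apply_moves --fingers '[0.2, 0.2, 0.2, 0.2]' --travel '[[0.02, 0, 0], [0.01, 0, 0], [0, 0, 0], [0, 0, 0]]' --rotation '[[0, 0, 0], [0, 0, 0], [0, 0, 0], [0, 0, 0]]'

```text
time: 8.15
tool_pos: [0.6415, 0.124, 0.0189]
tcp_rot: [3.135, -0.197, -0.005]
wrist_force: [-4.5, 1.1, 2.8]
width: 0.345
grip_force: 23.0
```

```bash
python3 -c "from h import *;st()"
```

```text
t8.2 xy [-29.9 -40.2] z 18.9 rel 0.0005 tilt [-0.003  0.   ] F [-4.7  0.5  2.8] w 0.345 g 23.0 q6 1.85
```

>>> apply_moves --fingers '[0.2, 0.46, 0.46, 0.46, 0.3, 0, 0, 0, 0, 0, 0]' --travel '[[-0.01, 0, 0.03], [0, 0, 0], [0, 0, 0], [0, 0, -0.4], [0, 0, -0.5], [-0.02, 0.3, 0], [0, 0.46, 0], [0, 0, 0], [0, 0, 0.5], [0, 0, 0.37], [0, 0, 0]]' --rotation '[[0, 0, 0], [0, 0, 0], [0, 0, 0], [0, 0, 0], [0, 0, 0], [0, 0, 0], [0, 0, 0], [0, 0, 0], [0, 0, 0], [0, 0, 0], [0, 0, 0]]'

```text
time: 9.25
tool_pos: [0.6337, 0.0859, 0.0153]
tcp_rot: [3.134, -0.198, -0.011]
wrist_force: [-0.5, -0.3, 0.2]
width: -0.002
grip_force: 0.0
```

```bash
python3 -c "from h import *;st()"
```

```text
t9.2 xy [-32.9 -79.1] z 15.3 rel 0.0001 tilt [-0.007  0.001] F [-0.4 -0.4  0.2] w -0.002 g 0.0 q6 1.79
```

>>> apply_moves --fingers '[0, 0, 0, 0, 0, 0, 0, 0, 0]' --travel '[[0, -0.04, 0], [0, -0.08, 0], [0, -0.08, 0], [0, -0.08, 0], [0, -0.08, 0], [0, -0.08, 0], [0, -0.06, 0], [0, -0.03, 0], [0, 0, 0]]' --rotation '[[0, 0, 0], [0, 0, 0], [0, 0, 0], [0, 0, 0], [0, 0, 0], [0, 0, 0], [0, 0, 0], [0, 0, 0], [0, 0, 0]]'

```text
time: 10.15
tool_pos: [0.6402, 0.113, 0.0192]
tcp_rot: [-3.135, 0.196, 0.0]
wrist_force: [-0.4, -0.4, 0.9]
width: 0.003
grip_force: 0.0
```

```bash
python3 -c "from h import *;st()"
```

```text
t10.2 xy [-29.8 -51.4] z 19.2 rel 0.0009 tilt [-0. -0.] F [-0.3 -0.5  0.9] w 0.003 g 0.0 q6 1.83
```

>>> apply_moves --fingers '[0, 0, 0, 0, 0]' --travel '[[0, -0.02, 0], [0, -0.02, 0], [0, -0.02, 0], [0, 0, 0], [0, 0, 0]]' --rotation '[[0, 0, 0], [0, 0, 0], [0, 0, 0], [0, 0, 0], [0, 0, 0]]'

```text
time: 10.65
tool_pos: [0.6405, 0.1156, 0.0192]
tcp_rot: [-3.135, 0.197, 0.0]
wrist_force: [-0.6, 0.7, 0.0]
width: -0.0
grip_force: 0.0
```

```bash
python3 -c "
from h import *
st()
c=read_camera('top');cv2.imwrite('pics/a1.png',cv2.resize(c['image'][130:230,170:350,::-1],(800,444),interpolation=cv2.INTER_CUBIC))"
```

```text
t10.7 xy [-29.8 -48.7] z 19.2 rel 0.0006 tilt [-0. -0.] F [-0.7  0.6  0. ] w -0.0 g 0.0 q6 1.84
```

View pics/a1.png

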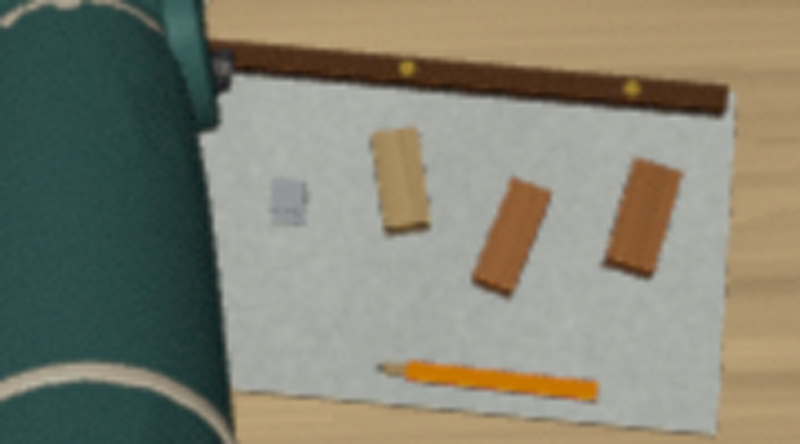

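The arm hides the corner in the top view (it covers columns 0–230), so I'll keep going by feel.

>>> apply_moves --fingers '[0, 0, 0, 0, 0]' --travel '[[0, -0.02, 0], [0, -0.02, 0], [0, -0.02, 0], [0, 0, 0], [0, 0, 0]]' --rotation '[[0, 0, 0], [0, 0, 0], [0, 0, 0], [0, 0, 0], [0, 0, 0]]'

```text
time: 11.2
tool_pos: [0.641, 0.1187, 0.0193]
tcp_rot: [-3.135, 0.197, -0.0]
wrist_force: [0.3, 0.3, -0.3]
width: 0.002
grip_force: 0.0
```

```bash
python3 -c "from h import *;st()"
```

```text
t11.2 xy [-29.7 -45.6] z 19.3 rel 0.0007 tilt [ 0. -0.] F [ 0.3  0.3 -0.3] w 0.002 g 0.0 q6 1.84
```

>>> apply_moves --fingers '[0, 0, 0, 0]' --travel '[[0, -0.02, 0], [0, -0.02, 0], [0, 0, 0], [0, 0, 0]]' --rotation '[[0, 0, 0], [0, 0, 0], [0, 0, 0], [0, 0, 0]]'

```text
time: 11.6
tool_pos: [0.6412, 0.1207, 0.0192]
tcp_rot: [-3.135, 0.197, 0.0]
wrist_force: [0.1, -0.6, 1.5]
width: 0.0
grip_force: 0.0
```

```bash
python3 -c "from h import *;st()"
```

```text
t11.6 xy [-29.8 -43.6] z 19.2 rel 0.0007 tilt [-0. -0.] F [ 0.2 -0.6  1.5] w 0.0 g 0.0 q6 1.84
```

>>> apply_moves --fingers '[0, 0, 0, 0]' --travel '[[0, -0.02, 0], [0, -0.02, 0], [0, 0, 0], [0, 0, 0]]' --rotation '[[0, 0, 0], [0, 0, 0], [0, 0, 0], [0, 0, 0]]'

```text
time: 12.0
tool_pos: [0.6412, 0.121, 0.0193]
tcp_rot: [3.133, -0.196, -0.001]
wrist_force: [-1.2, -6.2, 2.8]
width: -0.0
grip_force: 3.1
```

```bash
python3 -c "from h import *;st()"
```

```text
t12.0 xy [-29.8 -43.3] z 19.3 rel 0.001 tilt [-0.001  0.002] F [-0.4 -6.3  2.8] w -0.0 g 3.1 q6 1.85
```

>>> apply_moves --fingers '[0, 0, 0, 0, 0, 0, 0, 0]' --travel '[[0, 0.08, 0], [0, 0, -0.4], [0, 0, -0.4], [-0.5, -0.25, 0], [-0.55, -0.26, 0], [0, 0, 0.4], [0, 0, 0.4], [0, 0, 0]]' --rotation '[[0, 0, 0], [0, 0, 0], [0, 0, 0], [0, 0, 0], [0, 0, 0], [0, 0, 0], [0, 0, 0], [0, 0, 0]]'

```text
time: 12.8
tool_pos: [0.5892, 0.1504, 0.0165]
tcp_rot: [3.134, -0.196, -0.008]
wrist_force: [-1.0, -0.6, -0.8]
width: 0.001
grip_force: 0.0
```

```bash
python3 -c "from h import *;st()"
```

```text
t12.8 xy [-85.1 -20.6] z 16.5 rel 0.0009 tilt [-0.005  0.001] F [-0.9 -0.7 -0.8] w 0.001 g 0.0 q6 1.9
```

>>> apply_moves --fingers '[0, 0, 0, 0, 0, 0]' --travel '[[0.04, 0, 0], [0.04, 0, 0], [0.04, 0, 0], [0.03, 0, 0], [0, 0, 0], [0, 0, 0]]' --rotation '[[0, 0, 0], [0, 0, 0], [0, 0, 0], [0, 0, 0], [0, 0, 0], [0, 0, 0]]'

```text
time: 13.4
tool_pos: [0.5998, 0.1495, 0.0196]
tcp_rot: [-3.135, 0.197, -0.001]
wrist_force: [-1.1, 0.5, -0.3]
width: 0.001
grip_force: 0.0
```

```bash
python3 -c "from h import *;st()"
```

```text
t13.4 xy [-74.4 -20.2] z 19.6 rel 0.0004 tilt [ 0.001 -0.   ] F [-1.1  0.4 -0.3] w 0.001 g 0.0 q6 1.9
```

>>> apply_moves --fingers '[0, 0, 0, 0]' --travel '[[0.02, 0, 0], [0.02, 0, 0], [0, 0, 0], [0, 0, 0]]' --rotation '[[0, 0, 0], [0, 0, 0], [0, 0, 0], [0, 0, 0]]'

```text
time: 13.8
tool_pos: [0.6007, 0.1493, 0.0191]
tcp_rot: [3.135, -0.197, -0.003]
wrist_force: [-4.3, 0.0, 1.9]
width: 0.0
grip_force: 2.0
```

```bash
python3 -c "from h import *;st()"
```

```text
t13.8 xy [-73.6 -20.3] z 19.1 rel 0.0006 tilt [-0.002  0.   ] F [-4.3 -0.5  1.9] w 0.0 g 2.0 q6 1.9
```

>>> apply_moves --fingers '[0, 0, 0, 0.55, 0.55, 0.55, 0.55, 0.55, 0.55, 0.55, 0.55, 0.55]' --travel '[[-0.06, 0, 0], [0, 0, -0.6], [0, 0, -0.6], [0.03, 0.7, 0], [0.03, 0.8, 0], [0.03, 0.8, 0], [0.03, 0.8, 0], [0.03, 0.88, 0], [0, 0, 0.2], [0, 0, 0.2], [0, 0, 0.2], [0, 0, 0]]' --rotation '[[0, 0, 0], [0, 0, 0], [0, 0, 0], [0, 0, 0], [0, 0, 0], [0, 0, 0], [0, 0, 0], [0, 0, 0], [0, 0, -0.74], [0, 0, -0.74], [0, 0, -0.74], [0, 0, 0]]'

```text
time: 15.0
tool_pos: [0.58, -0.049, 0.0478]
tcp_rot: [-3.137, -0.168, 0.003]
wrist_force: [-0.8, 0.6, -0.3]
width: 0.553
grip_force: 0.0
```

```bash
python3 -c "from h import *;st()"
```

```text
t15.0 xy [ -69.1 -219.7] z 47.8 rel 0.2328 tilt [-0.002 -0.   ] F [-0.9  0.5 -0.3] w 0.553 g 0.0 q6 1.34
```

>>> apply_moves --fingers '[0.55, 0.55, 0.55, 0.2, 0.2, 0.2, 0.2, 0.2, 0.2]' --travel '[[0, 0, 0.3], [0, 0, 0.28], [0, 0, 0], [0, 0, 0], [0, 0, 0], [0, 0, 0], [0, 0, 0], [0, 0, -0.04], [0, 0, 0]]' --rotation '[[0, 0, 0], [0, 0, 0], [0, 0, 0], [0, 0, 0], [0, 0, 0], [0, 0, 0], [0, 0, 0], [0, 0, 0], [0, 0, 0]]'

```text
time: 15.9
tool_pos: [0.5814, -0.0488, 0.0228]
tcp_rot: [3.137, 0.168, 0.001]
wrist_force: [0.2, 0.0, -1.1]
width: 0.36
grip_force: 23.2
```

```bash
python3 -c "from h import *;st()"
```

```text
t15.9 xy [ -67.7 -219.2] z 22.8 rel 0.2331 tilt [0.001 0.   ] F [ 0.2  0.  -1.1] w 0.36 g 23.2 q6 1.34
```

>>> apply_moves --fingers '[0.2, 0.2, 0.2, 0.2, 0.2, 0.2, 0.2, 0.2, 0.2, 0.2, 0.2]' --travel '[[0, 0, 0], [0, 0, 0], [0, 0, 0], [0.3, 0, 0], [0.25, 0, 0], [0, -0.5, 0], [0, -0.75, 0], [0, -0.75, 0], [0, -0.65, 0], [0, -0.37, 0], [0, 0, 0]]' --rotation '[[0, 0, 0.742], [0, 0, 0.742], [0, 0, 0.742], [0, 0, 0], [0, 0, 0], [0, 0, 0], [0, 0, 0], [0, 0, 0], [0, 0, 0], [0, 0, 0], [0, 0, 0]]'

```text
time: 17.0
tool_pos: [0.6281, 0.0999, 0.0225]
tcp_rot: [-3.135, 0.193, -0.001]
wrist_force: [-0.4, 0.8, -0.5]
width: 0.356
grip_force: 23.2
```

```bash
python3 -c "from h import *;st()"
```

```text
t17.0 xy [-40.2 -65.8] z 22.5 rel 0.0031 tilt [ 0.001 -0.   ] F [-0.5  0.7 -0.5] w 0.356 g 23.2 q6 1.81
```

>>> apply_moves --fingers '[0.2, 0.2, 0.2, 0.2]' --travel '[[0.03, 0, 0], [0.03, 0, 0], [0, 0, 0], [0, 0, 0]]' --rotation '[[0, 0, 0], [0, 0, 0], [0, 0, 0], [0, 0, 0]]'

```text
time: 17.4
tool_pos: [0.6303, 0.0961, 0.0223]
tcp_rot: [3.135, -0.2, -0.0]
wrist_force: [0.4, 0.5, -0.5]
width: 0.358
grip_force: 23.2
```

```bash
python3 -c "from h import *;st()"
```

```text
t17.4 xy [-37.4 -69.3] z 22.3 rel -0.0015 tilt [-0.  0.] F [ 0.3  0.5 -0.5] w 0.358 g 23.2 q6 1.81
```

>>> apply_moves --fingers '[0.2, 0.2, 0.2, 0.2]' --travel '[[0.03, 0, 0], [0.02, 0, 0], [0, 0, 0], [0, 0, 0]]' --rotation '[[0, 0, 0], [0, 0, 0], [0, 0, 0], [0, 0, 0]]'

```text
time: 17.8
tool_pos: [0.6328, 0.0969, 0.0223]
tcp_rot: [-3.135, 0.198, -0.0]
wrist_force: [0.4, 0.4, -0.0]
width: 0.356
grip_force: 23.2
```

```bash
python3 -c "from h import *;st()"
```

```text
t17.8 xy [-35.1 -68.3] z 22.3 rel -0.0001 tilt [ 0. -0.] F [ 0.3  0.4 -0. ] w 0.356 g 23.2 q6 1.81
```

>>> apply_moves --fingers '[0.2, 0.2, 0.2, 0.2]' --travel '[[0.02, 0, 0], [0.02, 0, 0], [0, 0, 0], [0, 0, 0]]' --rotation '[[0, 0, 0], [0, 0, 0], [0, 0, 0], [0, 0, 0]]'

```text
time: 18.2
tool_pos: [0.6348, 0.0967, 0.0223]
tcp_rot: [3.135, -0.198, 0.0]
wrist_force: [-0.3, 0.2, 0.5]
width: 0.358
grip_force: 23.2
```

```bash
python3 -c "from h import *;st()"
```

```text
t18.2 xy [-33.1 -68.2] z 22.3 rel 0.0 tilt [0. 0.] F [-0.3  0.2  0.5] w 0.358 g 23.2 q6 1.81
```

>>> apply_moves --fingers '[0.2, 0.2, 0.2, 0.2]' --travel '[[0.02, 0, 0], [0.02, 0, 0], [0, 0, 0], [0, 0, 0]]' --rotation '[[0, 0, 0], [0, 0, 0], [0, 0, 0], [0, 0, 0]]'

```text
time: 18.6
tool_pos: [0.6351, 0.0966, 0.0218]
tcp_rot: [3.135, -0.198, -0.006]
wrist_force: [-5.0, 0.8, 1.7]
width: 0.36
grip_force: 23.5
```

```bash
python3 -c "from h import *;st()"
```

```text
t18.6 xy [-32.8 -68.2] z 21.8 rel -0.0002 tilt [-0.003  0.   ] F [-5.   0.1  1.7] w 0.36 g 23.5 q6 1.81
```

>>> apply_moves --fingers '[0.2, 0.46, 0.46, 0.46, 0.3, 0, 0, 0, 0, 0, 0]' --travel '[[-0.02, 0, 0.05], [0, 0, 0], [0, 0, 0], [0, 0, -0.4], [0, 0, -0.4], [0, 0.34, 0], [0, 0.4, 0], [0, 0, 0], [0, 0, 0.4], [0, 0, 0.4], [0, 0, 0]]' --rotation '[[0, 0, 0], [0, 0, 0], [0, 0, 0], [0, 0, 0], [0, 0, 0], [0, 0, 0], [0, 0, 0], [0, 0, 0], [0, 0, 0], [0, 0, 0], [0, 0, 0]]'

```text
time: 19.7
tool_pos: [0.6279, 0.0592, 0.016]
tcp_rot: [3.135, -0.199, -0.01]
wrist_force: [-1.4, -0.9, -0.3]
width: 0.002
grip_force: 0.0
```

>>> apply_moves --fingers '[0, 0, 0, 0, 0, 0, 0, 0, 0]' --travel '[[0, -0.04, 0], [0, -0.08, 0], [0, -0.08, 0], [0, -0.08, 0], [0, -0.08, 0], [0, -0.08, 0], [0, -0.04, 0], [0, -0.02, 0], [0, 0, 0]]' --rotation '[[0, 0, 0], [0, 0, 0], [0, 0, 0], [0, 0, 0], [0, 0, 0], [0, 0, 0], [0, 0, 0], [0, 0, 0], [0, 0, 0]]'

```text
time: 20.6
tool_pos: [0.6342, 0.0849, 0.0197]
tcp_rot: [-3.135, 0.198, 0.0]
wrist_force: [-1.0, -0.2, -0.4]
width: -0.0
grip_force: 0.0
```

```bash
python3 -c "from h import *;st()"
```

```text
t20.6 xy [-32.2 -80. ] z 19.7 rel 0.0001 tilt [-0. -0.] F [-0.9 -0.3 -0.4] w -0.0 g 0.0 q6 1.79
```

>>> apply_moves --fingers '[0, 0, 0, 0, 0, 0]' --travel '[[0, -0.04, 0], [0, -0.03, 0], [0, -0.03, 0], [0, -0.02, 0], [0, 0, 0], [0, 0, 0]]' --rotation '[[0, 0, 0], [0, 0, 0], [0, 0, 0], [0, 0, 0], [0, 0, 0], [0, 0, 0]]'

```text
time: 21.2
tool_pos: [0.6348, 0.0904, 0.0197]
tcp_rot: [3.135, -0.198, -0.001]
wrist_force: [-1.1, -2.1, 0.2]
width: -0.002
grip_force: 0.8
```

```bash
python3 -c "from h import *;st()"
```

```text
t21.2 xy [-32.3 -74.4] z 19.7 rel 0.0 tilt [-0.  0.] F [-0.8 -2.2  0.2] w -0.002 g 0.8 q6 1.8
```

>>> apply_moves --fingers '[0, 0, 0, 0]' --travel '[[0, -0.02, 0], [0, -0.01, 0], [0, 0, 0], [0, 0, 0]]' --rotation '[[0, 0, 0], [0, 0, 0], [0, 0, 0], [0, 0, 0]]'

```text
time: 21.6
tool_pos: [0.6348, 0.0905, 0.0197]
tcp_rot: [3.133, -0.197, -0.001]
wrist_force: [-2.0, -6.1, 0.9]
width: 0.003
grip_force: 3.3
```

```bash
python3 -c "from h import *;st()"
```

```text
t21.6 xy [-32.3 -74.3] z 19.7 rel 0.0003 tilt [-0.001  0.002] F [-1.3 -6.3  0.9] w 0.003 g 3.3 q6 1.8
```

>>> apply_moves --fingers '[0, 0, 0, 0, 0, 0, 0, 0]' --travel '[[0, 0.08, 0], [0, 0, -0.4], [0, 0, -0.4], [-0.54, -0.3, 0], [-0.54, -0.33, 0], [0, 0, 0.4], [0, 0, 0.4], [0, 0, 0]]' --rotation '[[0, 0, 0], [0, 0, 0], [0, 0, 0], [0, 0, 0], [0, 0, 0], [0, 0, 0], [0, 0, 0], [0, 0, 0]]'

```text
time: 22.4
tool_pos: [0.5824, 0.1263, 0.0172]
tcp_rot: [3.135, -0.197, -0.008]
wrist_force: [-1.6, 0.2, -0.4]
width: 0.001
grip_force: 0.0
```

>>> apply_moves --fingers '[0, 0, 0, 0, 0]' --travel '[[0.04, 0, 0], [0.06, 0, 0], [0.04, 0, 0], [0, 0, 0], [0, 0, 0]]' --rotation '[[0, 0, 0], [0, 0, 0], [0, 0, 0], [0, 0, 0], [0, 0, 0]]'

```text
time: 22.9
tool_pos: [0.5927, 0.1252, 0.0204]
tcp_rot: [-3.135, 0.198, -0.002]
wrist_force: [-0.6, -0.7, 0.3]
width: -0.003
grip_force: 0.0
```

```bash
python3 -c "from h import *;st()"
```

```text
t22.9 xy [-78.5 -45.2] z 20.4 rel -0.0004 tilt [ 0.001 -0.   ] F [-0.5 -0.8  0.3] w -0.003 g 0.0 q6 1.86
```

>>> apply_moves --fingers '[0, 0, 0, 0, 0]' --travel '[[0.02, 0, 0], [0.02, 0, 0], [0.01, 0, 0], [0, 0, 0], [0, 0, 0]]' --rotation '[[0, 0, 0], [0, 0, 0], [0, 0, 0], [0, 0, 0], [0, 0, 0]]'

```text
time: 23.4
tool_pos: [0.5945, 0.125, 0.0197]
tcp_rot: [3.135, -0.198, -0.0]
wrist_force: [0.3, -0.2, -0.3]
width: -0.0
grip_force: 0.0
```

```bash
python3 -c "from h import *;st()"
```

```text
t23.4 xy [-76.7 -45.2] z 19.7 rel 0.0001 tilt [-0.  0.] F [ 0.3 -0.2 -0.3] w -0.0 g 0.0 q6 1.86
```

>>> apply_moves --fingers '[0, 0, 0, 0]' --travel '[[0.02, 0, 0], [0.02, 0, 0], [0, 0, 0], [0, 0, 0]]' --rotation '[[0, 0, 0], [0, 0, 0], [0, 0, 0], [0, 0, 0]]'

```text
time: 23.8
tool_pos: [0.5955, 0.1248, 0.0196]
tcp_rot: [3.135, -0.198, -0.003]
wrist_force: [-4.0, 0.7, 3.1]
width: -0.0
grip_force: 2.4
```

```bash
python3 -c "from h import *;st()"
```

```text
t23.8 xy [-75.6 -45.3] z 19.6 rel -0.0 tilt [-0.002  0.   ] F [-4.1  0.2  3.1] w -0.0 g 2.4 q6 1.86
```

>>> apply_moves --fingers '[0, 0, 0, 0.55, 0.55, 0.55, 0.55, 0.55, 0.55, 0.55, 0.55, 0.55]' --travel '[[-0.06, 0, 0], [0, 0, -0.6], [0, 0, -0.6], [-0.07, 0.7, 0], [-0.08, 0.9, 0], [-0.08, 0.9, 0], [-0.08, 0.9, 0], [-0.08, 0.9, 0], [-0.07, 0.7, 0], [0, 0, 0.2], [0, 0, 0.2], [0, 0, 0.2]]' --rotation '[[0, 0, 0], [0, 0, 0], [0, 0, 0], [0, 0, 0], [0, 0, 0], [0, 0, 0], [0, 0, 0], [0, 0, 0], [0, 0, 0], [0, 0, 0.973], [0, 0, 0.973], [0, 0, 0.973]]'

```text
time: 25.0
tool_pos: [0.5401, -0.1212, 0.0499]
tcp_rot: [3.066, -0.681, 0.004]
wrist_force: [0.2, 0.1, 0.1]
width: 0.547
grip_force: 0.0
```

>>> apply_moves --fingers '[0.55, 0.55, 0.55, 0.2, 0.2, 0.2, 0.2, 0.2, 0.2]' --travel '[[0, 0, 0.3], [0, 0, 0.26], [0, 0, 0], [0, 0, 0], [0, 0, 0], [0, 0, 0], [0, 0, 0], [0, 0, -0.04], [0, 0, 0]]' --rotation '[[0, 0, 0], [0, 0, 0], [0, 0, 0], [0, 0, 0], [0, 0, 0], [0, 0, 0], [0, 0, 0], [0, 0, 0], [0, 0, 0]]'

```text
time: 25.9
tool_pos: [0.5397, -0.1201, 0.0243]
tcp_rot: [3.069, -0.673, 0.002]
wrist_force: [-0.2, -0.2, -0.2]
width: 0.33
grip_force: 22.2
```

```bash
python3 -c "from h import *;st()"
```

```text
t25.9 xy [-100.2 -295.3] z 24.3 rel -0.3056 tilt [ 0.001 -0.   ] F [-0.1 -0.2 -0.2] w 0.33 g 22.2 q6 1.74
```

>>> apply_moves --fingers '[0.2, 0.2, 0.2, 0.2, 0.2, 0.2, 0.2, 0.2, 0.2, 0.2, 0.2, 0.2]' --travel '[[0, 0, 0], [0, 0, 0], [0, 0, 0], [0.6, -0.1, 0], [0.6, -0.3, 0], [0, -0.6, 0], [0, -0.8, 0], [0, -0.8, 0], [0, -0.7, 0], [0, -0.4, 0], [0, -0.25, 0], [0, 0, 0]]' --rotation '[[0, 0, -0.973], [0, 0, -0.973], [0, 0, -0.973], [0, 0, 0], [0, 0, 0], [0, 0, 0], [0, 0, 0], [0, 0, 0], [0, 0, 0], [0, 0, 0], [0, 0, 0], [0, 0, 0]]'

```text
time: 27.1
tool_pos: [0.6238, 0.0697, 0.0239]
tcp_rot: [-3.135, 0.195, -0.0]
wrist_force: [0.3, -0.0, 0.4]
width: 0.336
grip_force: 21.9
```

>>> apply_moves --fingers '[0.2, 0.2, 0.2]' --travel '[[0.02, 0, 0], [0.02, 0, 0], [0, 0, 0]]' --rotation '[[0, 0, 0], [0, 0, 0], [0, 0, 0]]'

```text
time: 27.4
tool_pos: [0.6257, 0.0668, 0.0238]
tcp_rot: [3.135, -0.2, 0.0]
wrist_force: [0.3, -0.2, 0.4]
width: 0.336
grip_force: 21.9
```

```bash
python3 -c "from h import *;st()"
```

```text
t27.4 xy [-38.3 -99. ] z 23.8 rel -0.0016 tilt [0. 0.] F [ 0.3 -0.2  0.4] w 0.336 g 21.9 q6 1.77
```

>>> apply_moves --fingers '[0.2, 0.2, 0.2, 0.2]' --travel '[[0.02, 0, 0], [0.02, 0, 0], [0, 0, 0], [0, 0, 0]]' --rotation '[[0, 0, 0], [0, 0, 0], [0, 0, 0], [0, 0, 0]]'

```text
time: 27.8
tool_pos: [0.6276, 0.0677, 0.0238]
tcp_rot: [-3.135, 0.198, -0.0]
wrist_force: [0.5, -1.4, -0.8]
width: 0.333
grip_force: 21.9
```

```bash
python3 -c "from h import *;st()"
```

```text
t27.8 xy [-36.6 -97.9] z 23.8 rel -0.0003 tilt [ 0. -0.] F [ 0.7 -1.3 -0.8] w 0.333 g 21.9 q6 1.77
```

>>> apply_moves --fingers '[0.2, 0.2, 0.2, 0.2]' --travel '[[0.02, 0, 0], [0.01, 0, 0], [0, 0, 0], [0, 0, 0]]' --rotation '[[0, 0, 0], [0, 0, 0], [0, 0, 0], [0, 0, 0]]'

```text
time: 28.2
tool_pos: [0.6284, 0.0677, 0.0236]
tcp_rot: [3.135, -0.198, -0.002]
wrist_force: [-2.6, -0.7, 0.3]
width: 0.336
grip_force: 22.1
```

```bash
python3 -c "from h import *;st()"
```

```text
t28.2 xy [-35.8 -97.7] z 23.6 rel 0.0001 tilt [-0.001  0.   ] F [-2.5 -1.1  0.3] w 0.336 g 22.1 q6 1.76
```

>>> apply_moves --fingers '[0.2, 0.45, 0.45, 0.45, 0.3, 0, 0, 0, 0, 0, 0]' --travel '[[-0.01, 0, 0.07], [0, 0, 0], [0, 0, 0], [0, 0, -0.4], [0, 0, -0.4], [0, 0.34, 0], [0, 0.36, 0], [0, 0, 0], [0, 0, 0.4], [0, 0, 0.42], [0, 0, 0]]' --rotation '[[0, 0, 0], [0, 0, 0], [0, 0, 0], [0, 0, 0], [0, 0, 0], [0, 0, 0], [0, 0, 0], [0, 0, 0], [0, 0, 0], [0, 0, 0], [0, 0, 0]]'

```text
time: 29.3
tool_pos: [0.62, 0.0322, 0.0147]
tcp_rot: [3.135, -0.2, -0.013]
wrist_force: [-1.6, -0.8, -1.2]
width: -0.002
grip_force: 0.0
```

>>> apply_moves --fingers '[0, 0, 0, 0, 0, 0, 0, 0, 0]' --travel '[[0, -0.04, 0], [0, -0.08, 0], [0, -0.08, 0], [0, -0.08, 0], [0, -0.08, 0], [0, -0.08, 0], [0, -0.04, 0], [0, -0.02, 0], [0, 0, 0]]' --rotation '[[0, 0, 0], [0, 0, 0], [0, 0, 0], [0, 0, 0], [0, 0, 0], [0, 0, 0], [0, 0, 0], [0, 0, 0], [0, 0, 0]]'

```text
time: 30.2
tool_pos: [0.6273, 0.058, 0.0192]
tcp_rot: [-3.135, 0.198, 0.0]
wrist_force: [0.4, -0.0, -0.3]
width: 0.0
grip_force: 0.0
```

```bash
python3 -c "from h import *;st()"
```

```text
t30.2 xy [ -35.7 -107.5] z 19.2 rel 0.0002 tilt [-0. -0.] F [ 0.4  0.  -0.3] w 0.0 g 0.0 q6 1.75
```

>>> apply_moves --fingers '[0, 0, 0, 0, 0, 0]' --travel '[[0, -0.03, 0], [0, -0.03, 0], [0, -0.03, 0], [0, -0.02, 0], [0, 0, 0], [0, 0, 0]]' --rotation '[[0, 0, 0], [0, 0, 0], [0, 0, 0], [0, 0, 0], [0, 0, 0], [0, 0, 0]]'

```text
time: 30.8
tool_pos: [0.6278, 0.0622, 0.0192]
tcp_rot: [3.134, -0.197, -0.001]
wrist_force: [0.1, -5.6, 1.1]
width: 0.001
grip_force: 2.7
```

```bash
python3 -c "from h import *;st()"
```

```text
t30.8 xy [ -35.7 -103.3] z 19.2 rel 0.0003 tilt [-0.     0.002] F [ 0.8 -5.6  1.1] w 0.001 g 2.7 q6 1.76
```

>>> apply_moves --fingers '[0, 0, 0, 0]' --travel '[[0, -0.02, 0], [0, -0.01, 0], [0, 0, 0], [0, 0, 0]]' --rotation '[[0, 0, 0], [0, 0, 0], [0, 0, 0], [0, 0, 0]]'

```text
time: 31.2
tool_pos: [0.6278, 0.0622, 0.0192]
tcp_rot: [3.132, -0.197, -0.002]
wrist_force: [-1.1, -10.1, 2.3]
width: -0.0
grip_force: 5.0
```

```bash
python3 -c "from h import *;st()"
```

```text
t31.2 xy [ -35.8 -103.3] z 19.2 rel 0.0006 tilt [-0.001  0.004] F [  0.1 -10.1   2.3] w -0.0 g 5.0 q6 1.76
```

>>> apply_moves --fingers '[0, 0, 0, 0, 0, 0, 0, 0]' --travel '[[0, 0.1, 0], [0, 0, -0.4], [0, 0, -0.4], [-0.55, -0.3, 0], [-0.55, -0.32, 0], [0, 0, 0.4], [0, 0, 0.4], [0, 0, 0]]' --rotation '[[0, 0, 0], [0, 0, 0], [0, 0, 0], [0, 0, 0], [0, 0, 0], [0, 0, 0], [0, 0, 0], [0, 0, 0]]'

```text
time: 32.0
tool_pos: [0.574, 0.0978, 0.0166]
tcp_rot: [3.135, -0.197, -0.008]
wrist_force: [0.2, 0.4, 0.1]
width: 0.0
grip_force: 0.0
```

>>> apply_moves --fingers '[0, 0, 0, 0, 0]' --travel '[[0.04, 0, 0], [0.06, 0, 0], [0.06, 0, 0], [0, 0, 0], [0, 0, 0]]' --rotation '[[0, 0, 0], [0, 0, 0], [0, 0, 0], [0, 0, 0], [0, 0, 0]]'

```text
time: 32.5
tool_pos: [0.5848, 0.0965, 0.0199]
tcp_rot: [-3.135, 0.198, 0.001]
wrist_force: [-4.1, 0.2, 3.1]
width: 0.003
grip_force: 1.9
```

```bash
python3 -c "from h import *;st()"
```

```text
t32.5 xy [-82.7 -74.7] z 19.9 rel -0.0003 tilt [-0. -0.] F [-4.1 -0.3  3.1] w 0.003 g 1.9 q6 1.82
```

>>> apply_moves --fingers '[0, 0, 0, 0, 0]' --travel '[[0.02, 0, 0], [0.02, 0, 0], [0, 0, 0], [0, 0, 0], [0, 0, 0]]' --rotation '[[0, 0, 0], [0, 0, 0], [0, 0, 0], [0, 0, 0], [0, 0, 0]]'

```text
time: 33.0
tool_pos: [0.5848, 0.0964, 0.0193]
tcp_rot: [3.135, -0.198, -0.007]
wrist_force: [-8.3, 1.7, 6.1]
width: 0.003
grip_force: 4.1
```

```bash
python3 -c "from h import *;st()"
```

```text
t33.0 xy [-82.7 -74.8] z 19.3 rel -0.0002 tilt [-0.004  0.   ] F [-8.4  0.7  6.1] w 0.003 g 4.1 q6 1.82
```

>>> apply_moves --fingers '[0, 0, 0, 0.55, 0.55, 0.55, 0.55, 0.55, 0.55, 0.55, 0.55, 0.55]' --travel '[[-0.1, 0, 0], [0, 0, -0.6], [0, 0, -0.6], [0.02, 0.7, 0], [0.02, 0.9, 0], [0.02, 0.9, 0], [0.02, 0.95, 0], [0.02, 0.95, 0], [0.02, 0.95, 0], [0, 0.74, 0], [0, 0, 0.3], [0, 0, 0.3]]' --rotation '[[0, 0, 0], [0, 0, 0], [0, 0, 0], [0, 0, 0], [0, 0, 0], [0, 0, 0], [0, 0, 0], [0, 0, 0], [0, 0, 0], [0, 0, 0], [0, 0, 0.98], [0, 0, 0.98]]'

```text
time: 34.2
tool_pos: [0.551, -0.2089, 0.0502]
tcp_rot: [3.095, -0.529, 0.007]
wrist_force: [0.2, 0.3, -0.8]
width: 0.547
grip_force: 0.0
```

>>> apply_moves --fingers '[0.55, 0.55, 0.55, 0.2, 0.2, 0.2, 0.2, 0.2, 0.2]' --travel '[[0, 0, 0.3], [0, 0, 0.26], [0, 0, 0], [0, 0, 0], [0, 0, 0], [0, 0, 0], [0, 0, 0], [0, 0, -0.04], [0, 0, 0]]' --rotation '[[0, 0, 0], [0, 0, 0], [0, 0, 0], [0, 0, 0], [0, 0, 0], [0, 0, 0], [0, 0, 0], [0, 0, 0], [0, 0, 0]]'

```text
time: 35.1
tool_pos: [0.5499, -0.2061, 0.0239]
tcp_rot: [3.098, -0.518, 0.001]
wrist_force: [-0.5, -0.1, -0.6]
width: 0.387
grip_force: 23.2
```

```bash
python3 -c "from h import *;st()"
```

```text
t35.1 xy [ -79.3 -379.3] z 23.9 rel -0.2052 tilt [0.001 0.   ] F [-0.5 -0.1 -0.6] w 0.387 g 23.2 q6 1.5
```

>>> apply_moves --fingers '[0.2, 0.2, 0.2, 0.2, 0.2, 0.2, 0.2, 0.2, 0.2, 0.2, 0.2, 0.2]' --travel '[[0, 0, 0], [0, 0, 0], [0.4, -0.3, 0], [0.39, -0.6, 0], [0, -0.8, 0], [0, -0.8, 0], [0, -0.8, 0], [0, -0.8, 0], [0, -0.5, 0], [0, -0.25, 0], [0, -0.14, 0], [0, 0, 0]]' --rotation '[[0, 0, -0.98], [0, 0, -0.98], [0, 0, 0], [0, 0, 0], [0, 0, 0], [0, 0, 0], [0, 0, 0], [0, 0, 0], [0, 0, 0], [0, 0, 0], [0, 0, 0], [0, 0, 0]]'

```text
time: 36.3
tool_pos: [0.6202, 0.0366, 0.0233]
tcp_rot: [3.135, -0.197, 0.0]
wrist_force: [-0.5, 0.7, -0.5]
width: 0.391
grip_force: 23.3
```

>>> apply_moves --fingers '[0.2, 0.2, 0.2, 0.2]' --travel '[[0.02, 0, 0], [0.02, 0, 0], [0, 0, 0], [0, 0, 0]]' --rotation '[[0, 0, 0], [0, 0, 0], [0, 0, 0], [0, 0, 0]]'

```text
time: 36.7
tool_pos: [0.6221, 0.0355, 0.0233]
tcp_rot: [3.135, -0.2, -0.0]
wrist_force: [0.6, 0.5, -0.1]
width: 0.391
grip_force: 23.3
```

```bash
python3 -c "from h import *;st()"
```

```text
t36.7 xy [ -38.  -130.5] z 23.3 rel -0.0011 tilt [-0.  0.] F [ 0.5  0.6 -0.1] w 0.391 g 23.3 q6 1.71
```

>>> apply_moves --fingers '[0.2, 0.2, 0.2, 0.2]' --travel '[[0.02, 0, 0], [0.02, 0, 0], [0, 0, 0], [0, 0, 0]]' --rotation '[[0, 0, 0], [0, 0, 0], [0, 0, 0], [0, 0, 0]]'

```text
time: 37.1
tool_pos: [0.6237, 0.036, 0.0231]
tcp_rot: [3.135, -0.198, -0.001]
wrist_force: [-1.6, 0.3, 0.2]
width: 0.391
grip_force: 23.3
```

```bash
python3 -c "from h import *;st()"
```

```text
t37.1 xy [ -36.5 -129.8] z 23.1 rel 0.0001 tilt [-0.001  0.   ] F [-1.6  0.1  0.2] w 0.391 g 23.3 q6 1.71
```

>>> apply_moves --fingers '[0.2, 0.2, 0.2, 0.2]' --travel '[[0.02, 0, 0], [0.02, 0, 0], [0, 0, 0], [0, 0, 0]]' --rotation '[[0, 0, 0], [0, 0, 0], [0, 0, 0], [0, 0, 0]]'

```text
time: 37.5
tool_pos: [0.6237, 0.036, 0.0228]
tcp_rot: [3.135, -0.198, -0.008]
wrist_force: [-6.5, 0.5, 3.5]
width: 0.392
grip_force: 23.7
```

```bash
python3 -c "from h import *;st()"
```

```text
t37.5 xy [ -36.5 -129.8] z 22.8 rel 0.0001 tilt [-0.005  0.   ] F [-6.5 -0.3  3.5] w 0.392 g 23.7 q6 1.71
```

>>> apply_moves --fingers '[0.2, 0.5, 0.5, 0.5, 0.3, 0, 0, 0, 0, 0, 0]' --travel '[[-0.03, 0, 0.06], [0, 0, 0], [0, 0, 0], [0, 0, -0.4], [0, 0, -0.4], [0, 0.37, 0], [0, 0.4, 0], [0, 0, 0], [0, 0, 0.4], [0, 0, 0.4], [0, 0, 0]]' --rotation '[[0, 0, 0], [0, 0, 0], [0, 0, 0], [0, 0, 0], [0, 0, 0], [0, 0, 0], [0, 0, 0], [0, 0, 0], [0, 0, 0], [0, 0, 0], [0, 0, 0]]'

```text
time: 38.6
tool_pos: [0.6164, -0.0024, 0.0165]
tcp_rot: [3.135, -0.199, -0.011]
wrist_force: [-2.2, 0.3, -0.5]
width: -0.006
grip_force: 0.0
```

>>> apply_moves --fingers '[0, 0, 0, 0, 0, 0, 0, 0, 0]' --travel '[[0, -0.04, 0], [0, -0.08, 0], [0, -0.08, 0], [0, -0.08, 0], [0, -0.08, 0], [0, -0.08, 0], [0, -0.06, 0], [0, -0.03, 0], [0, 0, 0]]' --rotation '[[0, 0, 0], [0, 0, 0], [0, 0, 0], [0, 0, 0], [0, 0, 0], [0, 0, 0], [0, 0, 0], [0, 0, 0], [0, 0, 0]]'

```text
time: 39.5
tool_pos: [0.623, 0.0244, 0.0202]
tcp_rot: [-3.135, 0.197, 0.0]
wrist_force: [-0.2, 0.4, 0.7]
width: 0.003
grip_force: 0.0
```

```bash
python3 -c "from h import *;st()"
```

```text
t39.5 xy [ -35.7 -141.4] z 20.2 rel 0.0003 tilt [-0. -0.] F [-0.3  0.4  0.7] w 0.003 g 0.0 q6 1.7
```

>>> apply_moves --fingers '[0, 0, 0, 0, 0, 0]' --travel '[[0, -0.03, 0], [0, -0.04, 0], [0, -0.03, 0], [0, -0.02, 0], [0, 0, 0], [0, 0, 0]]' --rotation '[[0, 0, 0], [0, 0, 0], [0, 0, 0], [0, 0, 0], [0, 0, 0], [0, 0, 0]]'

```text
time: 40.1
tool_pos: [0.6235, 0.0284, 0.0202]
tcp_rot: [3.133, -0.197, -0.001]
wrist_force: [-0.5, -6.5, 1.2]
width: -0.0
grip_force: 3.0
```

```bash
python3 -c "from h import *;st()"
```

```text
t40.1 xy [ -35.7 -137.4] z 20.2 rel 0.0004 tilt [-0.     0.002] F [ 0.3 -6.5  1.2] w -0.0 g 3.0 q6 1.71
```

>>> apply_moves --fingers '[0, 0, 0, 0]' --travel '[[0, -0.02, 0], [0, -0.01, 0], [0, 0, 0], [0, 0, 0]]' --rotation '[[0, 0, 0], [0, 0, 0], [0, 0, 0], [0, 0, 0]]'

```text
time: 40.5
tool_pos: [0.6235, 0.0285, 0.0202]
tcp_rot: [3.131, -0.196, -0.002]
wrist_force: [-1.1, -11.0, 2.6]
width: -0.0
grip_force: 5.3
```

```bash
python3 -c "from h import *;st()"
```

```text
t40.5 xy [ -35.8 -137.2] z 20.2 rel 0.0007 tilt [-0.001  0.004] F [  0.3 -11.1   2.6] w -0.0 g 5.3 q6 1.71
```

>>> apply_moves --fingers '[0, 0, 0, 0, 0, 0, 0, 0]' --travel '[[0, 0.1, 0], [0, 0, -0.4], [0, 0, -0.4], [-0.55, -0.3, 0], [-0.55, -0.35, 0], [0, 0, 0.4], [0, 0, 0.4], [0, 0, 0]]' --rotation '[[0, 0, 0], [0, 0, 0], [0, 0, 0], [0, 0, 0], [0, 0, 0], [0, 0, 0], [0, 0, 0], [0, 0, 0]]'

```text
time: 41.3
tool_pos: [0.5699, 0.066, 0.0177]
tcp_rot: [3.135, -0.197, -0.009]
wrist_force: [-0.5, -0.4, 0.3]
width: -0.002
grip_force: 0.0
```

>>> apply_moves --fingers '[0, 0, 0, 0, 0]' --travel '[[0.04, 0, 0], [0.06, 0, 0], [0.06, 0, 0], [0, 0, 0], [0, 0, 0]]' --rotation '[[0, 0, 0], [0, 0, 0], [0, 0, 0], [0, 0, 0], [0, 0, 0]]'

```text
time: 41.8
tool_pos: [0.5817, 0.0646, 0.0209]
tcp_rot: [-3.135, 0.198, -0.002]
wrist_force: [-0.6, 0.5, -0.1]
width: -0.001
grip_force: 0.0
```

```bash
python3 -c "from h import *;st()"
```

```text
t41.8 xy [ -81.8 -106.7] z 20.9 rel -0.0002 tilt [ 0.002 -0.   ] F [-0.7  0.4 -0.1] w -0.001 g 0.0 q6 1.77
```

>>> apply_moves --fingers '[0, 0, 0, 0, 0]' --travel '[[0.02, 0, 0], [0.02, 0, 0], [0, 0, 0], [0, 0, 0], [0, 0, 0]]' --rotation '[[0, 0, 0], [0, 0, 0], [0, 0, 0], [0, 0, 0], [0, 0, 0]]'

```text
time: 42.3
tool_pos: [0.5817, 0.0645, 0.0201]
tcp_rot: [3.135, -0.198, -0.003]
wrist_force: [-5.4, 0.2, 4.3]
width: -0.002
grip_force: 2.6
```

```bash
python3 -c "from h import *;st()"
```

```text
t42.3 xy [ -81.8 -106.8] z 20.1 rel 0.0 tilt [-0.002  0.   ] F [-5.4 -0.5  4.3] w -0.002 g 2.6 q6 1.76
```

>>> apply_moves --fingers '[0, 0, 0, 0, 0, 0, 0, 0, 0]' --travel '[[-0.1, 0, 0], [0, 0, -0.6], [0, 0, -0.8], [-0.2, 0.6, 0], [-0.5, 0.8, 0], [-0.5, 0.8, 0], [-0.5, 0.5, 0], [-0.4, 0.3, 0], [0, 0, 0]]' --rotation '[[0, 0, 0], [0, 0, 0], [0, 0, 0], [0, 0, 0], [0, 0, 0], [0, 0, 0], [0, 0, 0], [0, 0, 0], [0, 0, 0]]'

```text
time: 43.2
tool_pos: [0.4523, -0.0718, 0.0898]
tcp_rot: [3.135, -0.202, -0.001]
wrist_force: [0.3, -0.2, -0.4]
width: -0.001
grip_force: 0.0
```

```bash
python3 - <<'E'
from h import *
st()
T=read_camera("top");S_=read_camera("side")
a=cv2.resize(T["image"][125:225,165:315,::-1],(800,533),interpolation=cv2.INTER_CUBIC);cv2.imwrite("pics/row_top.png",a)
b=cv2.resize(S_["image"][160:260,130:280,::-1],(800,533),interpolation=cv2.INTER_CUBIC);cv2.imwrite("pics/row_side.png",b)
for n,c in (("top",T),("side",S_)):
    h=unproj(c,tip_of(n,"gate_hinge")[0]["location"],.037)[0];t=unproj(c,tip_of(n,"gate_tip")[0]["location"],.037)[0]
    print(n,tob(h).round(1),tob(t).round(1))
E
```

```text
t43.2 xy [-192.9 -258.3] z 89.8 rel -0.0024 tilt [-0.001  0.001] F [ 0.4 -0.2 -0.4] w -0.001 g 0.0 q6 1.49
top [-90.4   0.3] [-216.3  -71.5]
side [-80.9  11. ] [-199.7  -73.1]
```

View pics/row_top.png

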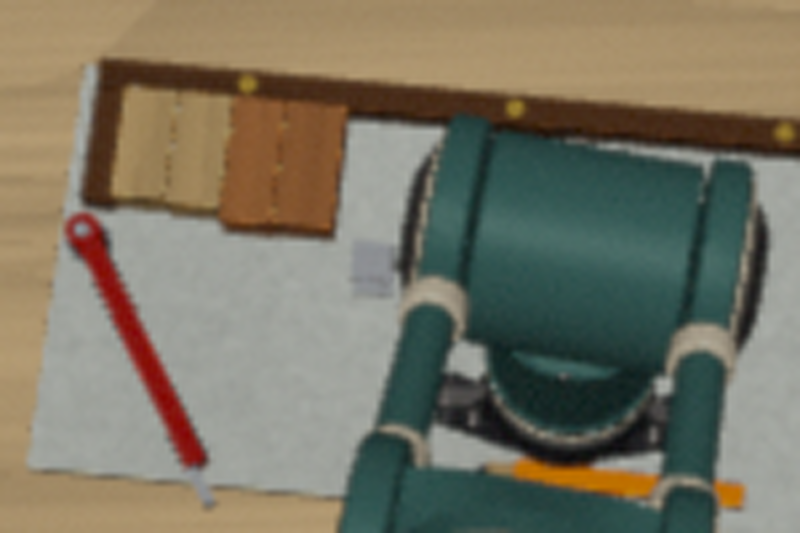

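View pics/row_side.png

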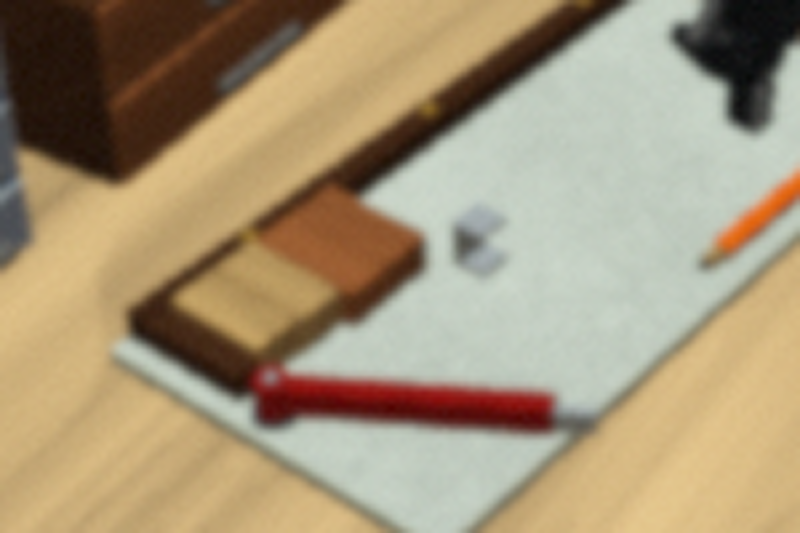

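The row looks closed in both views: light blocks at (140–205,150) and brown at (250–315,165) in the top crop, flush with the fence and stop. Faint specks show at the joints, so I'll give the row one gentle press from the right before closing the gate.

>>> apply_moves --fingers '[0, 0, 0, 0, 0, 0, 0, 0]' --travel '[[0.6, -0.4, 0], [0.8, -0.6, 0], [0.8, -0.6, 0], [0.6, -0.4, 0], [0.25, -0.1, 0], [0, 0, 0.7], [0, 0, 0.7], [0, 0, 0]]' --rotation '[[0, 0, 0], [0, 0, 0], [0, 0, 0], [0, 0, 0], [0, 0, 0], [0, 0, 0], [0, 0, 0], [0, 0, 0]]'

```text
time: 44.3
tool_pos: [0.6138, 0.0148, 0.0144]
tcp_rot: [3.135, -0.196, -0.019]
wrist_force: [-1.8, 0.2, 0.2]
width: 0.001
grip_force: 0.0
```

```bash
python3 -c "from h import *;st()"
```

```text
t44.3 xy [ -43.6 -152.1] z 14.4 rel 0.0008 tilt [-0.012  0.001] F [-1.8 -0.1  0.2] w 0.001 g 0.0 q6 1.68
```

>>> apply_moves --fingers '[0, 0, 0, 0, 0, 0]' --travel '[[0, -0.06, 0], [0, -0.08, 0], [0, -0.08, 0], [0, -0.06, 0], [0, 0, 0], [0, 0, 0]]' --rotation '[[0, 0, 0], [0, 0, 0], [0, 0, 0], [0, 0, 0], [0, 0, 0], [0, 0, 0]]'

```text
time: 44.9
tool_pos: [0.6216, 0.0285, 0.0211]
tcp_rot: [-3.135, 0.198, -0.002]
wrist_force: [0.1, -0.8, 0.6]
width: -0.001
grip_force: 0.0
```

```bash
python3 -c "from h import *;st()"
```

```text
t44.9 xy [ -37.7 -137.5] z 21.1 rel 0.0 tilt [ 0.001 -0.   ] F [ 0.2 -0.8  0.6] w -0.001 g 0.0 q6 1.7
```

>>> apply_moves --fingers '[0, 0, 0, 0, 0]' --travel '[[0, -0.02, 0], [0, -0.02, 0], [0, -0.01, 0], [0, 0, 0], [0, 0, 0]]' --rotation '[[0, 0, 0], [0, 0, 0], [0, 0, 0], [0, 0, 0], [0, 0, 0]]'

```text
time: 45.4
tool_pos: [0.6213, 0.0288, 0.0208]
tcp_rot: [3.133, -0.197, -0.0]
wrist_force: [-1.0, -7.8, 4.2]
width: 0.001
grip_force: 4.1
```

```bash
python3 -c "from h import *;st()"
```

```text
t45.4 xy [ -37.9 -137.3] z 20.8 rel 0.0004 tilt [0.    0.003] F [-0.  -7.9  4.2] w 0.001 g 4.1 q6 1.71
```

>>> apply_moves --fingers '[0, 0, 0, 0, 0, 0, 0, 0, 0, 0, 0]' --travel '[[0, 0.1, 0], [0, 0, -0.6], [0, 0, -0.6], [-0.5, -0.4, 0], [-0.8, -0.7, 0], [-0.8, -0.7, 0], [-0.6, -0.5, 0], [-0.37, -0.26, 0], [0, 0, 0.5], [0, 0, 0.65], [0, 0, 0]]' --rotation '[[0, 0, 0], [0, 0, 0], [0, 0, 0], [0, 0, 0], [0, 0, 0], [0, 0, 0], [0, 0, 0], [0, 0, 0], [0, 0, 0], [0, 0, 0], [0, 0, 0]]'

```text
time: 46.5
tool_pos: [0.4841, 0.1667, 0.0187]
tcp_rot: [3.133, -0.197, -0.014]
wrist_force: [-1.0, -0.0, 0.8]
width: 0.003
grip_force: 0.0
```

```bash
python3 - <<'E'
from h import *
st()
r=100
for t in (.97,.8,.6,.4,.2,.1,0):
    d=7+11*np.cos(t)+14*np.sin(t);print(t,np.round([-85.5-r*np.sin(t)-np.cos(t)*d,12-r*np.cos(t)+np.sin(t)*d],1))
E
```

```text
t46.5 xy [-191.4  -17.7] z 18.7 rel 0.0005 tilt [-0.009  0.003] F [-1.  -0.1  0.8] w 0.003 g 0.0 q6 1.98
0.97 [-182.   -24.1]
0.8 [-174.4  -39.9]
0.6 [-161.8  -57. ]
0.4 [-145.2  -71.3]
0.2 [-125.5  -81.9]
0.1 [-114.7  -85.6]
0 [-103.5  -88. ]
```

>>> apply_moves --fingers '[0, 0, 0, 0, 0, 0, 0, 0, 0, 0, 0, 0]' --travel '[[0.1, 0.15, 0], [0.1, 0.16, 0], [0.1, 0.16, 0], [0.085, 0.115, 0], [0.085, 0.115, 0], [0.085, 0.115, 0], [0.11, 0.095, 0], [0.11, 0.095, 0], [0.11, 0.095, 0], [0.13, 0.07, 0], [0.13, 0.07, 0], [0.13, 0.07, 0]]' --rotation '[[0, 0, 0], [0, 0, 0], [0, 0, 0], [0, 0, 0], [0, 0, 0], [0, 0, 0], [0, 0, 0], [0, 0, 0], [0, 0, 0], [0, 0, 0], [0, 0, 0], [0, 0, 0]]'

```text
time: 47.7
tool_pos: [0.5441, 0.0941, 0.0226]
tcp_rot: [3.135, -0.198, -0.001]
wrist_force: [0.0, 0.5, 0.7]
width: -0.001
grip_force: 0.5
```

```bash
python3 -c "from h import *;st()"
```

```text
t47.7 xy [-122.7  -82.1] z 22.6 rel 0.0001 tilt [-0.  0.] F [-0.   0.5  0.7] w -0.001 g 0.5 q6 1.82
```

>>> apply_moves --fingers '[0, 0, 0, 0, 0, 0, 0]' --travel '[[0.08, 0.03, 0], [0.08, 0.03, 0], [0.06, 0.02, 0], [0.05, 0.02, 0], [0.04, 0.01, 0], [0, 0, 0], [0, 0, 0]]' --rotation '[[0, 0, 0], [0, 0, 0], [0, 0, 0], [0, 0, 0], [0, 0, 0], [0, 0, 0], [0, 0, 0]]'

```text
time: 48.4
tool_pos: [0.5586, 0.087, 0.0229]
tcp_rot: [3.135, -0.198, 0.001]
wrist_force: [0.1, 0.2, -0.1]
width: -0.002
grip_force: 0.0
```

```bash
python3 -c "from h import *;st()"
```

```text
t48.4 xy [-107.5  -87.4] z 22.9 rel 0.0001 tilt [0. 0.] F [ 0.   0.2 -0.1] w -0.002 g 0.0 q6 1.81
```

>>> apply_moves --fingers '[0, 0, 0, 0, 0]' --travel '[[0.02, 0, 0], [0.02, 0, 0], [0.02, 0, 0], [0, 0, 0], [0, 0, 0]]' --rotation '[[0, 0, 0], [0, 0, 0], [0, 0, 0], [0, 0, 0], [0, 0, 0]]'

```text
time: 48.9
tool_pos: [0.5615, 0.0867, 0.0228]
tcp_rot: [-3.135, 0.198, -0.0]
wrist_force: [-0.9, 0.1, -0.1]
width: 0.001
grip_force: 0.1
```

```bash
python3 -c "from h import *;st()"
```

```text
t48.9 xy [-104.6  -87.4] z 22.8 rel -0.0 tilt [ 0. -0.] F [-0.9 -0.  -0.1] w 0.001 g 0.1 q6 1.81
```

>>> apply_moves --fingers '[0, 0, 0, 0]' --travel '[[0.02, 0, 0], [0.02, 0, 0], [0, 0, 0], [0, 0, 0]]' --rotation '[[0, 0, 0], [0, 0, 0], [0, 0, 0], [0, 0, 0]]'

```text
time: 49.3
tool_pos: [0.5636, 0.0864, 0.0228]
tcp_rot: [-3.135, 0.198, -0.0]
wrist_force: [0.9, -0.8, 0.1]
width: 0.001
grip_force: 0.1
```

```bash
python3 -c "from h import *;st()"
```

```text
t49.3 xy [-102.4  -87.3] z 22.8 rel -0.0001 tilt [ 0. -0.] F [ 1.  -0.7  0.1] w 0.001 g 0.1 q6 1.81
```

>>> apply_moves --fingers '[0, 0, 0, 0]' --travel '[[0.02, 0, 0], [0.01, 0, 0], [0, 0, 0], [0, 0, 0]]' --rotation '[[0, 0, 0], [0, 0, 0], [0, 0, 0], [0, 0, 0]]'

```text
time: 49.7
tool_pos: [0.5639, 0.0864, 0.0227]
tcp_rot: [3.135, -0.198, -0.003]
wrist_force: [-4.7, 0.8, 4.0]
width: -0.003
grip_force: 2.6
```

```bash
python3 -c "from h import *;st()"
```

```text
t49.7 xy [-102.1  -87.4] z 22.7 rel -0.0 tilt [-0.002  0.   ] F [-4.7  0.2  4. ] w -0.003 g 2.6 q6 1.8
```

>>> apply_moves --fingers '[0, 0, 0, 0, 0, 0, 0, 0, 0, 0]' --travel '[[0.02, 0, 0], [0, 0, 0], [-0.1, 0, 0], [-0.2, 0, 0], [0, 0, -0.6], [-0.4, 0.4, -0.8], [-0.7, 0.8, 0], [-0.6, 0.8, 0], [-0.2, 0.8, 0], [0, 0.4, 0]]' --rotation '[[0, 0, 0], [0, 0, 0], [0, 0, 0], [0, 0, 0], [0, 0, 0], [0, 0, 0], [0, 0, 0], [0, 0, 0], [0, 0, 0], [0, 0, 0]]'

```text
time: 50.7
tool_pos: [0.4365, -0.0584, 0.0925]
tcp_rot: [3.134, -0.199, 0.001]
wrist_force: [-0.6, 0.3, 0.1]
width: -0.002
grip_force: 0.0
```

```bash
python3 - <<'E'
from h import *
st()
T=read_camera("top");S_=read_camera("side")
a=cv2.resize(T["image"][130:205,170:270,::-1],(800,600),interpolation=cv2.INTER_CUBIC);cv2.imwrite("pics/end_top.png",a)
b=cv2.resize(S_["image"][170:260,140:260,::-1],(800,600),interpolation=cv2.INTER_CUBIC);cv2.imwrite("pics/end_side.png",b)
for n,c in (("top",T),("side",S_)):
    h=unproj(c,tip_of(n,"gate_hinge")[0]["location"],.037)[0];t=unproj(c,tip_of(n,"gate_tip")[0]["location"],.037)[0]
    print(n,tob(h).round(1),tob(t).round(1))
E
```

```text
t50.7 xy [-210.4 -247. ] z 92.5 rel -0.0009 tilt [0.    0.001] F [-0.6  0.2  0.1] w -0.002 g 0.0 q6 1.51
top [-35.8 -46. ] [ -82.8 -139.5]
side [-86.9  11.8] [ -78.9 -131.6]
```

View pics/end_top.png

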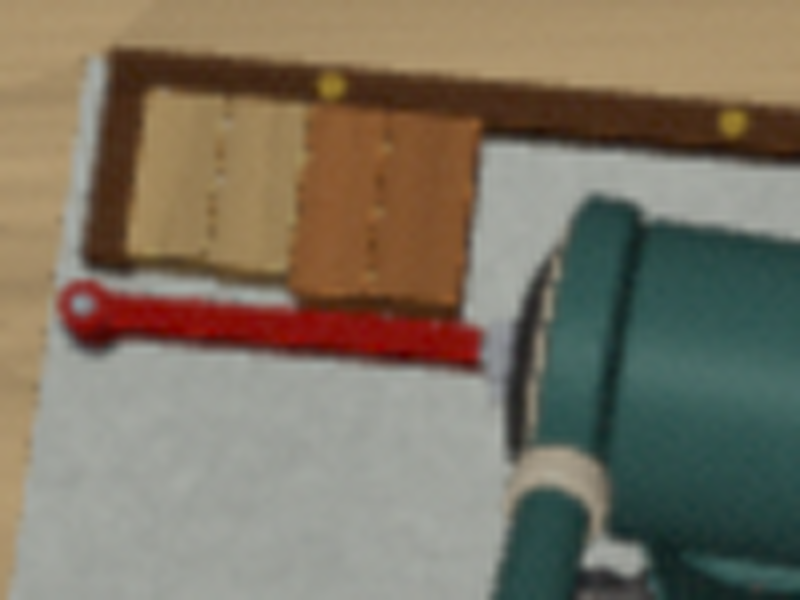

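View pics/end_side.png

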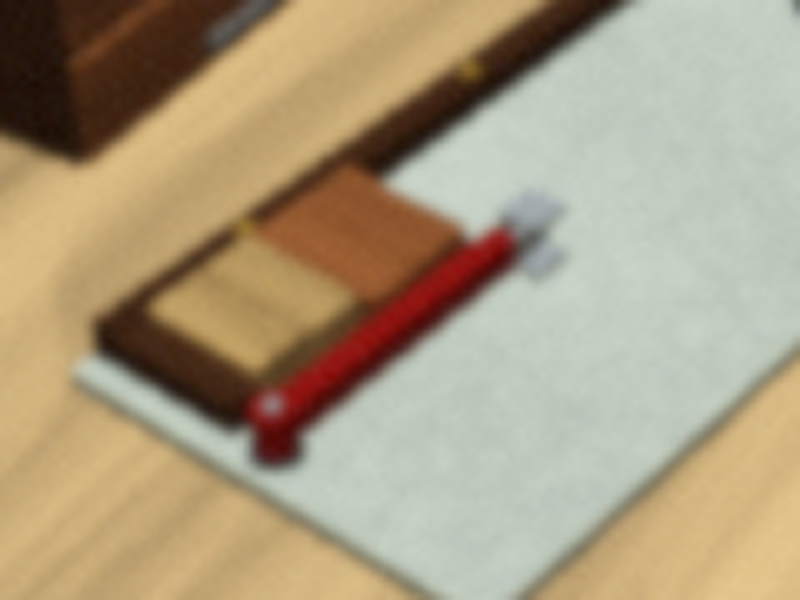

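Both views show the row closed and flush, and the red bar parallel to the fence with its tongue in the catch: top (480,345), side (520,225). Handing in.

```bash
python3 -c "from workcell import *;print(finish_job())"
```

```text
the job is handed in; nothing more can be done
None
```

The four blocks are in a closed row, flush to the fence and end stop, with the red gate shut home in its catch; the job is handed in after about 51 s, and nothing else was touched.

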